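# Load the tape cradle: chock, two wide rolls, then the narrow roll on top

## Robot

A 6-joint arm with a two-finger parallel gripper is mounted at the origin on a cart in front of the work surface, level with it; the furniture and walls round the work are solid. World frame = base frame: x ahead of the robot, y to its left, z up, the work surface at z = 0. Lengths are in m, angles in rad, forces in N, time in s.
With the tool pointing down it reaches from about 0.275 to 0.75 m from the base axis. Payload 10.2 kg.
Tool frame: the origin (TCP) lies on the front face of the gripper's body, between the roots of the fingers; the fingertips stand 73 mm ahead of it and the grasp point (between the pads) lies 54 mm ahead of it; z points along the fingers, x is the direction in which the jaws open and shut, and the axes are right-handed (so a half turn about z gives the same grasp; the last joint's range is limited). The gripper opens to 85 mm and grips with 20 to 120 N. Pads are 22 mm wide; open, the fingers measure 114 mm over their backs; the gripper's body (76 mm by 85 mm) begins 54 mm behind the grasp point. The pads swing forward as they close: fully open they stand 13 mm farther back than shut.
Start: joints at [-1.476, 0.313, 1.498, -0, 1.331, -0.223], TCP at [0.164, -0.499, 0.304] pointing down, gripper open.
Joint ranges: [-2.94, 2.94], [-0.97, 2.17], [0.19, 2.56], [-1.23, 4.37], [0.02, 3.11], [-2.88, 2.88]. Speed limits (rad/s): [2.39, 2.39, 3.01, 3.14, 3.14, 3.14].

## Interface

Orientations are given as a rotation vector (axis times angle).
In Python, from station import * gives the robot as it stands.
- The arm moves only by the tool play_rows, never from a script. Its argument "steps" is a list of rows, each an object of numbers: "wx", "wy", "wz": the turn, a rotation vector about the tool's x, y, z in degrees; "x", "y", "z": the shift along the tool's x, y, z in m; "jaw": the gripper's target within -1 to 1 (shut at 1, half-way at 0, fully open at -1). In form: [{"wx": .., "wy": .., "wz": .., "x": .., "y": .., "z": .., "jaw": ..}, ...]. A call has 1 to 5 rows; each row shifts and turns the commanded pose from where the row before left it, along the tool's axes as they then stand; what a row does not reach is not made up. A row lasts 1/8 s, in which the tool goes at most 62.5 mm and 10.7 degrees, less where a joint would pass 70% of its speed; a pose out of reach is approached as far as the arm can. A call with a gripper value outside its range is refused whole. The fingers move at their own pace and stop on an object; "squeeze" is the grip in N (left out, the last holds). Time passes only in rows, so rows that do not move let the fingers close. It gives the time, the measured TCP pose, the force and the opening at its end, in the units of the state.
- get_state(): the state, without advancing time (a new reading comes with each control period).
- snapshot(name): name is "scene" or "top"; returns a dict with "img" (384x512x3 uint8, red, green, blue), "camera_matrix" (3x3 intrinsics, pixels), "R" (3x3) and "t" (3): a world point X has camera coordinates R X + t. Camera axes: x right, y down, z forward; pixel columns grow to the right and rows downward; lengths in m; the calibration is good to about 2 mm. A picture is of the moment at which its call begins. There is no depth.
- finish_job(): hands the job in, once; it reports no verdict.
Trained networks look in a picture, given as the dict that the camera call returned (one of the last four; its "shot" number tells which), for a name from the list of things; names that differ only in an ending like _2 or _b are one class to them, and where a whole thing is asked for, a point or a joint stands for the part that bears it (a point fixed in the world has none). Each returns a list of dicts, best first, with "score" (0 to 1); they miss things now and then, are a little off and sometimes report something else, mostly with a low value. They report only what shows in the picture. A call takes as long as a camera call.
- spot_in(picture, query): "at" ([x, y, z] in m, in the coordinates of the camera as it stood for that picture, good to about 4 mm: the middle of the surface that is visible of it).
The state is a dict: "time_s": time; "joint_pos": joint angles; "qvel": joint speeds; "joint_efforts": joint torques, N m; "ee_pos": TCP position; "ee_rot": TCP orientation; "wrist_force": force on the tool from outside, world axes, zero at the start; "moment": the same for the moment, N m; "opening": finger opening in m.
Only numpy, scipy, OpenCV 4.12 (cv2) and the standard library are available. Lean on these libraries where they do the work, as an engineer would, in place of code of your own. Each camera call takes 0.05 s, during which the arm holds its last target.

## Task

Stock the plywood tape cradle. First set the wooden chock down in its channel, slope towards the end stop and steel pin fully down in the pair of notches nearer the stop, because its toe has to lie under the row and cannot go in later. Then stand the two wide brown tape rolls on edge in the channel, one against the stop and the other snug between it and the chock, and last rest the narrow black roll on edge in the valley between them; leave the dropper bottle, the small carton and the glue tube where they are.

Things in the scene. Friction and masses are not known exactly. Their poses are not given: they have to be found in the camera images.
- tape_cradle: Fixed plywood channel, 92 (x) by 300 mm (y), rolls in a row along y. Origin: centre of its underside. Floor top z 12 mm. Stop plate at +y: inner face y 134, top z 76. Side lips: inner faces x +-32, 9 thick, top z 38, each with two V notches (27 wide at the top, 8 at the bottom, bottom at z 24) at y -88 (nearer the stop) and -128. Seated wide rolls: centres at y 87 and -9, z 59 mm.
- wide_tape_1_mid (a point): Wide brown parcel-tape roll on edge, free to roll: 95 mm diameter, 48 mm wide, 0.16 kg. This point is its centre, 47 mm above what it stands on; z axis = the roll's horizontal axis. Take it from above across its 48 mm width, near the top of the rim. Either wide roll may go to either place.
- wide_tape_2_mid (a point): The other wide brown parcel-tape roll, the same in every way (95 mm in diameter, 48 mm wide, 0.16 kg, standing on edge); this point is its centre, z axis = roll axis.
- black_tape_mid (a point): Narrow black tape roll on edge: 59 mm diameter, 19 mm wide, 0.05 kg. This point is its centre, 30 mm above what it stands on; z axis = the roll's horizontal axis. Take it across its 19 mm width. At rest in the valley between the wide rolls its centre lies at y 39, z 120 mm in the cradle's frame.
- chock: Loose light-wood chock, 0.14 kg. Origin: underside centre of its grip block, 46 (x) x 28 (y) x 68 mm high; hold its upper 40 mm across x. A 45 degree slope falls from it to the toe at y 54; steel pin 10 mm thick along x, at z 18, out to x +-46. Seated: +y to the cradle's stop, origin at y -88, z 12 mm in the cradle (the notches guide the pin). The row then has about 3 mm of play.
- dropper_bottle: Bystander: brown dropper bottle standing upright, 33 mm across, 102 mm high. Origin: centre of its underside. Leave it alone.
- small_box_1: Bystander: small blue and white carton, 46 x 75 x 33 mm, beside the big carton. Origin: centre of its underside. Leave it alone.
- glue_tube: Bystander: white squeeze tube of glue lying flat, 38 x 126 x 25 mm, behind the bottle. Origin: centre of its underside. Leave it alone.
- paper_carton: Big open brown carton, fixed, an obstacle behind the cradle; it never moves. Its nearest corner is at world (0.54, 0.02); its walls run from there to (0.79, 0.18), 0.30 m high, and to (0.69, -0.22), 0.18 m high. Carry things round in front of that corner. Origin: on the table, in the carton's floor.

How it is judged:
On the way, in this order (a step that is already met when the one before it is completed fails the run):
1. the chock is seated in the channel, pin in the nearer notches, slope towards the stop (x of chock in the frame of tape_cradle between -0.012 and 0.012 m and y of chock in the frame of tape_cradle between -0.0935 and -0.0835 m and z of chock in the frame of tape_cradle between 0.008 and 0.0155 m and angle between chock's own z axis and vertical below 0.08 rad and angle between the y axis of chock and the y axis of tape_cradle, either way round below 0.15 rad and y of tape_cradle in the frame of chock above 0.05 m), for 0.2 s.
2. the two wide rolls stand on edge in the channel, one by the stop and the other between it and the chock (gaps under 12 mm), the chock still seated (all of step 1 and ((x of wide_tape_1_mid in the frame of tape_cradle between -0.012 and 0.012 m and y of wide_tape_1_mid in the frame of tape_cradle between 0.0746 and 0.0916 m and z of wide_tape_1_mid in the frame of tape_cradle between 0.0534 and 0.0654 m and angle between the z axis of each of wide_tape_1_mid, wide_tape_2_mid and the x axis of tape_cradle, either way round below 0.2 rad and x of wide_tape_2_mid in the frame of tape_cradle between -0.012 and 0.012 m and y of wide_tape_2_mid in the frame of tape_cradle between -0.0262 and -0.002 m and z of wide_tape_2_mid in the frame of tape_cradle between 0.0534 and 0.0654 m and distance between wide_tape_1_mid and wide_tape_2_mid below 0.1068 m) or (x of wide_tape_2_mid in the frame of tape_cradle between -0.012 and 0.012 m and y of wide_tape_2_mid in the frame of tape_cradle between 0.0746 and 0.0916 m and z of wide_tape_2_mid in the frame of tape_cradle between 0.0534 and 0.0654 m and angle between the z axis of each of wide_tape_2_mid, wide_tape_1_mid and the x axis of tape_cradle, either way round below 0.2 rad and x of wide_tape_1_mid in the frame of tape_cradle between -0.012 and 0.012 m and y of wide_tape_1_mid in the frame of tape_cradle between -0.0262 and -0.002 m and z of wide_tape_1_mid in the frame of tape_cradle between 0.0534 and 0.0654 m and distance between wide_tape_2_mid and wide_tape_1_mid below 0.1068 m))), for 0.2 s.
3. the black roll rests on edge in the valley between the wide rolls (x of black_tape_mid in the frame of tape_cradle between -0.015 and 0.015 m and y of black_tape_mid in the frame of tape_cradle between 0.0267 and 0.0517 m and z of black_tape_mid in the frame of tape_cradle between 0.1121 and 0.1281 m and angle between the z axis of black_tape_mid and the x axis of tape_cradle, either way round below 0.3 rad), for 0.2 s.
At the end, for the whole second after the job is handed in: Wide rolls on edge in the channel, gaps to the stop and between them under 8 mm; chock down on the floor (4 mm), pin in the nearer notches (5 mm), slope to the rolls; black roll on edge in the valley (within 15 mm across, 12 along, 8 in height); all at rest (all of step 1 and all of step 3 and ((x of wide_tape_1_mid in the frame of tape_cradle between -0.012 and 0.012 m and y of wide_tape_1_mid in the frame of tape_cradle between 0.0786 and 0.0916 m and z of wide_tape_1_mid in the frame of tape_cradle between 0.0534 and 0.0654 m and angle between the z axis of each of wide_tape_1_mid, wide_tape_2_mid and the x axis of tape_cradle, either way round below 0.2 rad and x of wide_tape_2_mid in the frame of tape_cradle between -0.012 and 0.012 m and y of wide_tape_2_mid in the frame of tape_cradle between -0.0202 and -0.002 m and z of wide_tape_2_mid in the frame of tape_cradle between 0.0534 and 0.0654 m and distance between wide_tape_1_mid and wide_tape_2_mid below 0.1028 m) or (x of wide_tape_2_mid in the frame of tape_cradle between -0.012 and 0.012 m and y of wide_tape_2_mid in the frame of tape_cradle between 0.0786 and 0.0916 m and z of wide_tape_2_mid in the frame of tape_cradle between 0.0534 and 0.0654 m and angle between the z axis of each of wide_tape_2_mid, wide_tape_1_mid and the x axis of tape_cradle, either way round below 0.2 rad and x of wide_tape_1_mid in the frame of tape_cradle between -0.012 and 0.012 m and y of wide_tape_1_mid in the frame of tape_cradle between -0.0202 and -0.002 m and z of wide_tape_1_mid in the frame of tape_cradle between 0.0534 and 0.0654 m and distance between wide_tape_2_mid and wide_tape_1_mid below 0.1028 m)) and linear speed of each of wide_tape_1, wide_tape_2, black_tape, chock below 0.02 m/s); the robot touches nothing.
It fails at once if the bottle, the small carton or the glue tube was pushed more than 30 mm, or the bottle knocked over (distance of any of dropper_bottle, small_box_1, glue_tube from where it was at the start of the episode above 0.03 m or angle between dropper_bottle's own z axis and vertical above 0.5 rad).
It also fails if it takes over 102 s, if anything falls off the work surface, if the arm or the gripper's body presses on something with over 40 N, if the wrist force passes 120 N, or if a joint passes its speed limit or range.

## Working session

There is one attempt and no reset: what is moved stays moved. The work goes in short steps, Python scripts to look and compute and a tool call to move; the robot and the scene stay as the last step left them, time stands still between calls to the robot, and variables do not carry over. Pictures are saved under pics/ and viewed, and the job is handed in when it is done.

Besides the shell and the picture viewer there is one more tool, called after "Emit:" as name(argument=value, ...) on one line, values as JSON. play_rows: Moves the arm, as the interface text tells. Its arguments: {"type":"object","properties":{"steps":{"type":"array","items":{"type":"object","properties":{"wx":{"type":"number"},"wy":{"type":"number"},"wz":{"type":"number"},"x":{"type":"number"},"y":{"type":"number"},"z":{"type":"number"},"jaw":{"type":"number"}}}},"squeeze":{"type":"number"}},"required":["steps"]}

```bash
mkdir -p pics; ls; cat > h.py <<'E'
from station import *
import numpy as np, cv2
from scipy.spatial.transform import Rotation as Rn
def save(s,n): cv2.imwrite('pics/'+n+'.png', cv2.cvtColor(np.asarray(s['img']),cv2.COLOR_RGB2BGR))
def w(s,p): return np.asarray(s['R']).T@(np.asarray(p)-np.asarray(s['t']))
def proj(s,X):
    c=np.asarray(s['R'])@np.asarray(X)+np.asarray(s['t']); u=np.asarray(s['camera_matrix'])@c; return u[:2]/u[2]
def ray(s,uv,z):
    R=np.asarray(s['R']);t=np.asarray(s['t']);K=np.asarray(s['camera_matrix'])
    d=R.T@np.linalg.solve(K,[uv[0],uv[1],1.]); o=-R.T@t
    return o+d*(z-o[2])/d[2]
E
python3 - <<'E'
from h import *
st=get_state(); print(st)
for n in ("scene","top"):
    s=snapshot(n); save(s,n+'0')
    print(n,'cam',-np.asarray(s['R']).T@np.asarray(s['t']))
    for q in ["tape_cradle","wide_tape_1","black_tape","chock","dropper_bottle","small_box_1","glue_tube","wide_tape_1_mid"]:
        try:
            for d in spot_in(s,q)[:3]:
                X=w(s,d['at']); print(n,q,round(d['score'],2),X.round(3),proj(s,X).round(0))
        except Exception as e: print(q,e)
E
```

```text
pics
{'time_s': 0.0, 'joint_pos': array([-1.47637318e+00,  3.13439018e-01,  1.49847184e+00,  1.07190528e-05,
        1.33100588e+00, -2.23430188e-01]), 'qvel': array([ 0.0012607 ,  0.00020109,  0.0034482 , -0.00111564,  0.00065306,
        0.00097031]), 'joint_efforts': array([-4.65470439e-04, -4.12261462e+01, -2.59741956e+01, -3.53768564e-04,
        4.05949846e-03, -1.11600593e-05]), 'ee_pos': array([ 0.16403533, -0.49852864,  0.30332755]), 'ee_rot': array([-2.54419427e+00,  1.84130014e+00,  1.36011247e-03]), 'wrist_force': array([ 0.56074602, -0.22357396,  0.01528084]), 'moment': array([-0.02412833,  0.02296318,  0.01251972]), 'opening': 0.08564582777700284}
scene cam [-0.69885766 -0.17920835  0.91840783]
scene tape_cradle 0.65 [ 0.471 -0.203  0.023] [299. 227.]
wide_tape_1 it knows: black_tape_mid, chock, dropper_bottle, glue_tube, paper_carton, small_box, tape_cradle, wide_tape_1_mid, wide_tape_2_mid
black_tape it knows: black_tape_mid, chock, dropper_bottle, glue_tube, paper_carton, small_box, tape_cradle, wide_tape_1_mid, wide_tape_2_mid
scene dropper_bottle 0.51 [ 0.683 -0.36
[... 153 characters left out ...]
d 0.94 [ 0.399 -0.384  0.056] [364. 237.]
top cam [ 0.40553112 -0.09345819  1.27374574]
top tape_cradle 0.68 [ 0.493 -0.209  0.009] [300. 224.]
wide_tape_1 it knows: black_tape_mid, chock, dropper_bottle, glue_tube, paper_carton, small_box, tape_cradle, wide_tape_1_mid, wide_tape_2_mid
black_tape it knows: black_tape_mid, chock, dropper_bottle, glue_tube, paper_carton, small_box, tape_cradle, wide_tape_1_mid, wide_tape_2_mid
top chock 0.72 [0.46  0.072 0.033] [202. 235.]
top dropper_bottle 0.5 [ 0.686 -0.364  0.061] [355. 155.]
top small_box_1 0.76 [0.715 0.239 0.036] [146. 147.]
top glue_tube 0.89 [ 0.719 -0.306  0.012] [332. 148.]
top wide_tape_1_mid 0.72 [ 0.4   -0.366  0.086] [360. 256.]
```

```bash
python3 - <<'E'
from h import *
for n in ("scene","top"):
    s=snapshot(n)
    for q in ["black_tape_mid","wide_tape_2_mid","chock"]:
        for d in spot_in(s,q)[:4]:
            X=w(s,d['at']); print(n,q,round(d['score'],2),X.round(3),proj(s,X).round(0))
    im=cv2.cvtColor(np.asarray(s['img']),cv2.COLOR_RGB2BGR)
    c=im[110:350,100:420] if n=='top' else im[120:340,90:440]
    print(c.shape)
    cv2.imwrite('pics/%s0z.png'%n,cv2.resize(c,None,fx=2.28,fy=2.28,interpolation=cv2.INTER_CUBIC))
E
```

```text
scene black_tape_mid 0.64 [ 0.541 -0.417  0.046] [371. 211.]
scene wide_tape_2_mid 0.93 [0.45  0.209 0.06 ] [160. 212.]
scene chock 0.24 [ 0.683 -0.369  0.049] [352. 184.]
(220, 350, 3)
top black_tape_mid 0.51 [ 0.404 -0.369  0.087] [361. 255.]
top black_tape_mid 0.47 [ 0.537 -0.401  0.053] [369. 207.]
top black_tape_mid 0.17 [0.451 0.211 0.089] [148. 237.]
top chock 0.75 [0.464 0.072 0.034] [202. 233.]
(240, 320, 3)
```

View pics/scene0z.png

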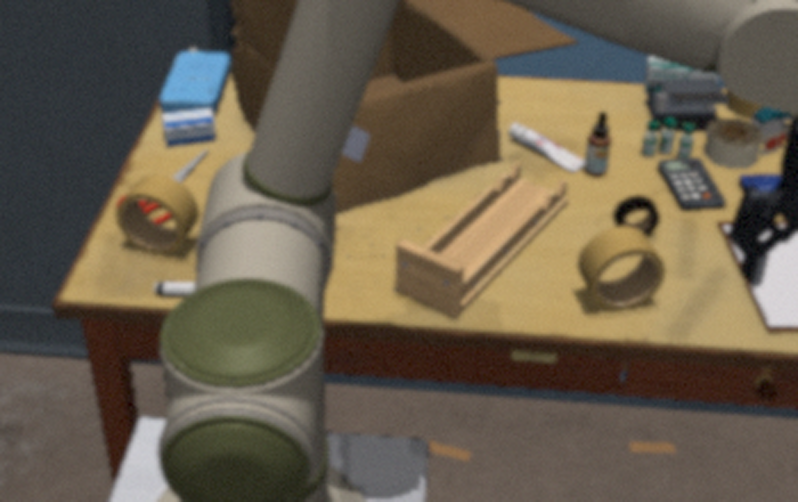

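View pics/top0z.png

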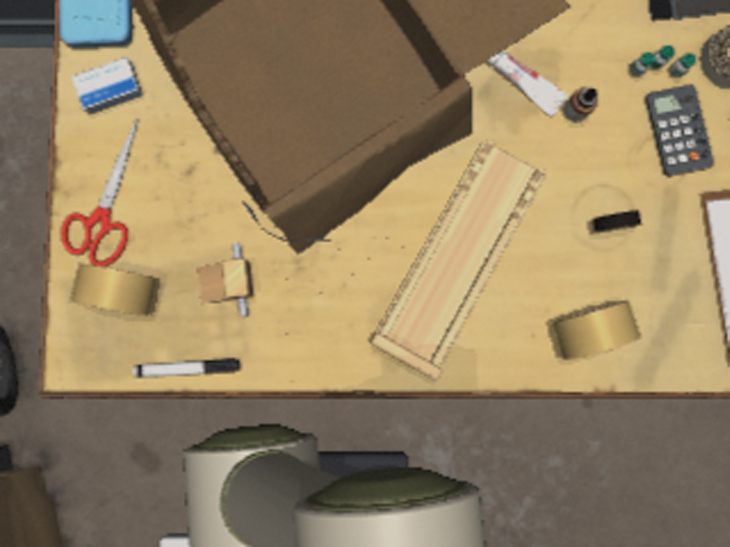

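View pics/top0.png

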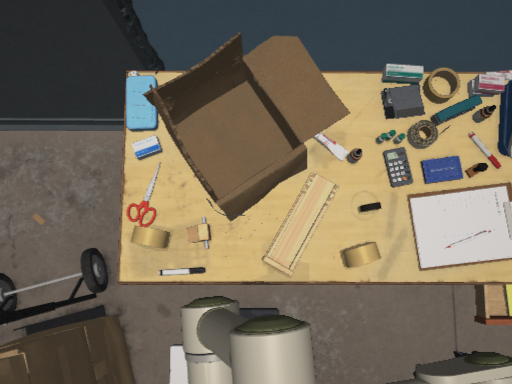

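```bash
cat >> h.py <<'E'
from scipy.optimize import least_squares
def T(p,X):
    c,s_=np.cos(p[2]),np.sin(p[2]); X=np.asarray(X,float)
    return np.stack([p[0]+c*X[...,0]-s_*X[...,1],p[1]+s_*X[...,0]+c*X[...,1],X[...,2]],-1)
def overlay(s,lines,name,x0,y0,x1,y1,f):
    im=cv2.cvtColor(np.asarray(s['img']),cv2.COLOR_RGB2BGR)[y0:y1,x0:x1]
    im=cv2.resize(im,None,fx=f,fy=f,interpolation=cv2.INTER_CUBIC); raw=im.copy()
    for a,b,col in lines:
        pa=(proj(s,a)-[x0,y0]+.5)*f; pb=(proj(s,b)-[x0,y0]+.5)*f
        cv2.line(im,tuple(int(v) for v in pa),tuple(int(v) for v in pb),col,1)
    cv2.imwrite('pics/'+name+'.png',np.hstack([raw,im]))
def cradle_lines(p):
    L=[]
    def add(pts,col,close=True):
        W=T(p,np.array(pts)/1000.)
        for i in range(len(W)-(0 if close else 1)): L.append((W[i],W[(i+1)%len(W)],col))
    add([(-46,-150,0),(46,-150,0),(46,150,0),(-46,150,0)],(255,0,0))
    for q in(-1,1):
        add([(q*32,-150,38),(q*41,-150,38),(q*41,134,38),(q*32,134,38)],(0,0,255))
    add([(-46,134,76),(46,134,76),(46,150,76),(-46,150,76)],(0,180,0))
    return L
def box_lines(p,x0,x1,y0,y1,z,col):
    W=T(p,np.array([(x0,y0,z),(x1,y0,z),(x1,y1,z),(x0,y1,z)])/1000.)
    return [(W[i],W[(i+1)%4],col) for i in range(4)]
E
python3 - <<'E'
from h import *
s=snapshot("top")
M=np.array([(46,-150,12),(-46,-150,12),(46,150,76),(-46,150,76)])/1000.
uv=np.array([(314.9,172.3),(339,185.4),(262.3,258.2),(292.1,275.8)])
best=None
for y0 in np.arange(-3,3.2,.7):
  for mir in (1,-1):
    f=lambda p:np.concatenate([proj(s,X)-u for X,u in zip(T(p,M*[mir,1,1]),uv)])
    r=least_squares(f,[.47,-.2,y0])
    if best is None or r.cost<best[0]: best=(r.cost,r.x,mir,r.fun)
print(best)
overlay(s,cradle_lines(best[1]),'cr0',250,160,350,290,4)
E
```

```text
(np.float64(4.915417131824108), array([ 0.49803646, -0.21551755,  1.03916376]), 1, array([-1.21824418, -1.90730426,  1.81408103,  0.60651433,  0.04863338,
        0.70194599, -0.60065811,  0.44076374]))
```

View pics/cr0.png

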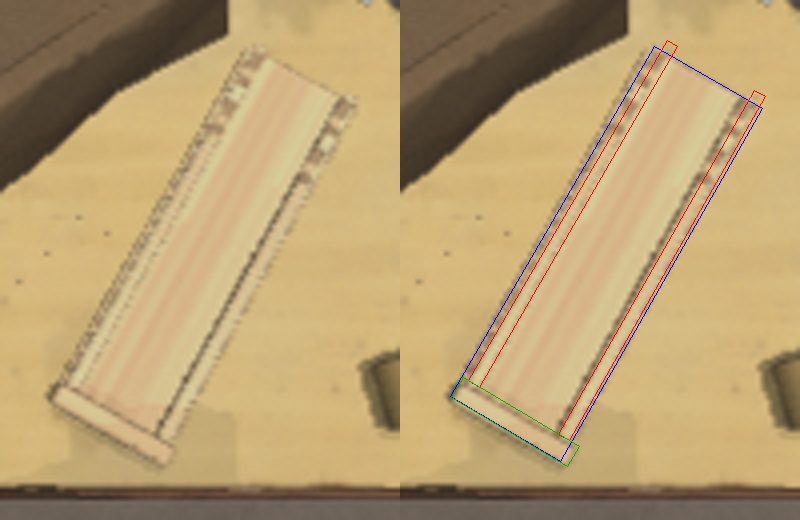

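```bash
python3 - <<'E'
from h import *
s=snapshot("top")
im=cv2.cvtColor(np.asarray(s['img']),cv2.COLOR_RGB2BGR)
a=cv2.resize(im[166:216,295:345],None,fx=8,fy=8,interpolation=cv2.INTER_CUBIC)
b=cv2.resize(im[235:285,255:305],None,fx=8,fy=8,interpolation=cv2.INTER_CUBIC)
cv2.imwrite('pics/ends.png',np.hstack([a,b]))
c=cv2.resize(im[210:255,180:225],None,fx=8,fy=8,interpolation=cv2.INTER_CUBIC)
d=cv2.resize(im[220:265,125:170],None,fx=8,fy=8,interpolation=cv2.INTER_CUBIC)
cv2.imwrite('pics/ch.png',np.hstack([c,d]))
e=cv2.resize(im[235:280,337:387],None,fx=8,fy=8,interpolation=cv2.INTER_CUBIC)
f=cv2.resize(im[185:230,345:395],None,fx=8,fy=8,interpolation=cv2.INTER_CUBIC)
cv2.imwrite('pics/rolls.png',np.hstack([e,f]))
E
```

```text
(no output)
```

View pics/ends.png

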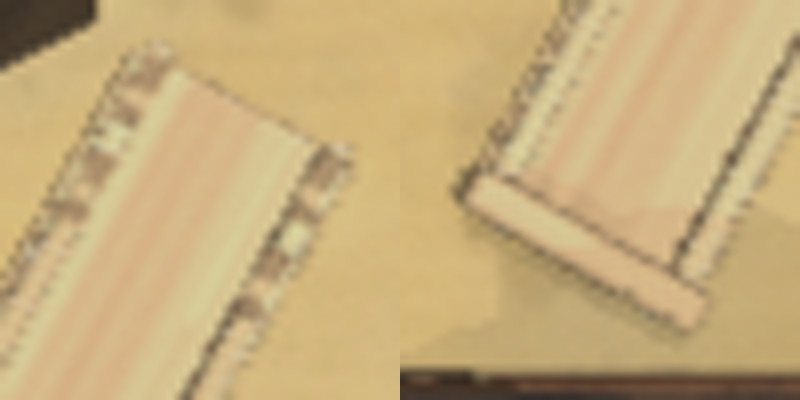

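View pics/ch.png

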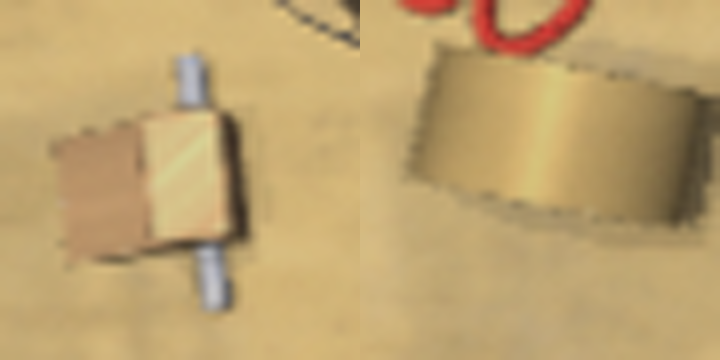

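View pics/rolls.png

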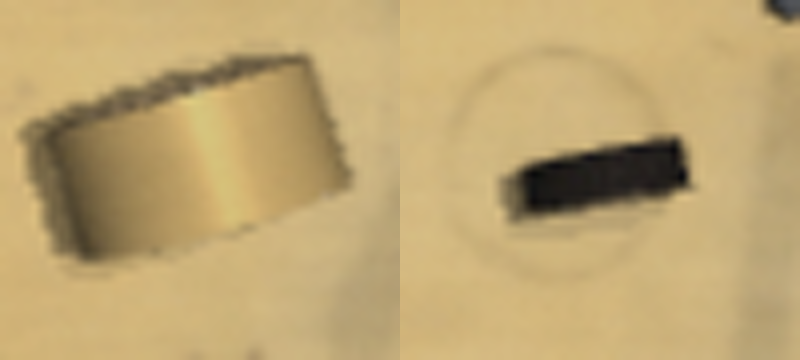

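```bash
cat > fit.py <<'E'
from h import *
s=snapshot("top")
A=lambda u,v:np.array([295+(u+.5)/8-.5,166+(v+.5)/8-.5]); B=lambda u,v:np.array([255+(u-400+.5)/8-.5,235+(v+.5)/8-.5])
obs=[((46,134,76),B(480,172)),((-46,134,76),B(708,293)),((32,-150,12),A(180,68)),((-32,-150,12),A(320,145)),
 ((0,-108,38),(A(112,135)+A(295,238))/2)]
M=np.array([o[0] for o in obs])/1000.; uv=np.array([o[1] for o in obs])
f=lambda p:np.concatenate([proj(s,X)-u for X,u in zip(T(p,M),uv)])
r=least_squares(f,[.498,-.215,1.04]); print(r.x.round(4),r.fun.reshape(-1,2).round(2))
p=r.x
overlay(s,cradle_lines(p),'cr1',250,160,350,290,4)
np.save('cradle.npy',p)
s2=snapshot("scene"); overlay(s2,cradle_lines(p),'cr1s',250,180,350,270,4)
# chock
C=lambda u,v:np.array([180+(u+.5)/8-.5,210+(v+.5)/8-.5])
D=lambda u,v:np.array([125+(u-360+.5)/8-.5,220+(v+.5)/8-.5])
E=lambda u,v:np.array([337+(u+.5)/8-.5,235+(v+.5)/8-.5])
F=lambda u,v:np.array([345+(u-400+.5)/8-.5,185+(v+.5)/8-.5])
# yaw: chock +y -> world +y-ish (image left), x -> image down? 
obs=[((0,14,68),(C(143,122)+C(150,240))/2),((0,-14,68),(C(220,110)+C(226,236))/2),((23,0,68),(C(143,122)+C(220,110))/2),((-23,0,68),(C(150,240)+C(226,236))/2),((46,0,18),C(190,58)),((-46,0,18),C(217,308))]
M=np.array([o[0] for o in obs])/1000.; uv=np.array([o[1] for o in obs])
r=least_squares(f,[.46,.07,0.]); print('chock',r.x.round(4),r.fun.reshape(-1,2).round(2))
pc=r.x
L=box_lines(pc,-23,23,-14,14,68,(0,0,255))+box_lines(pc,-46,46,-5,5,18,(255,0,0))+box_lines(pc,-23,23,14,54,0,(0,180,0))
overlay(s,L,'ch1',180,210,225,255,8)
overlay(s2,L+[],'ch1s',150,170,300,270,4)
E
python3 fit.py
```

```text
[ 0.4959 -0.212   1.0486] [[-0.21 -1.08]
 [ 0.57  0.81]
 [-0.91 -0.74]
 [ 0.56  0.33]
 [-0.05  0.68]]
chock [0.4668 0.0655 0.1145] [[-0.23 -0.  ]
 [ 0.27 -0.15]
 [-0.37 -0.7 ]
 [ 0.41  0.58]
 [ 0.11 -0.12]
 [-0.2   0.39]]
```

View pics/cr1.png

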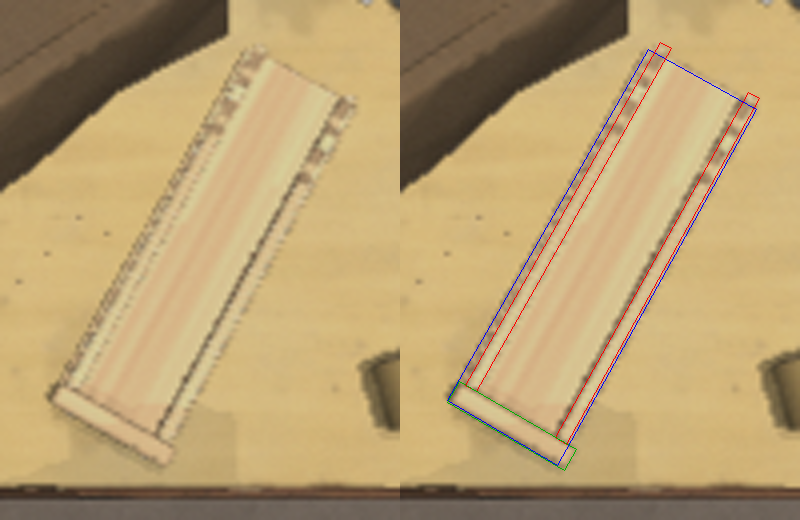

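View pics/cr1s.png

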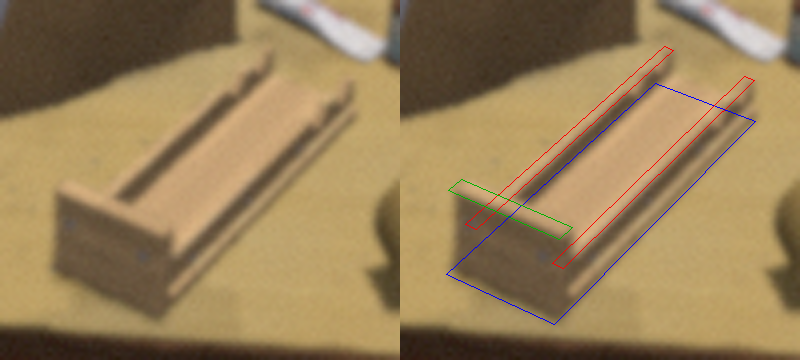

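View pics/ch1.png

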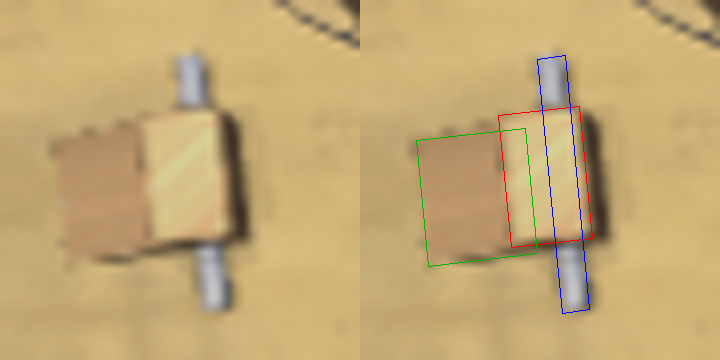

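```bash
cat > fit2.py <<'E'
from h import *
s=snapshot("top"); s2=snapshot("scene")
D=lambda u,v:np.array([125+(u-360+.5)/8-.5,220+(v+.5)/8-.5])
E=lambda u,v:np.array([337+(u+.5)/8-.5,235+(v+.5)/8-.5])
F=lambda u,v:np.array([345+(u-400+.5)/8-.5,185+(v+.5)/8-.5])
th=np.linspace(0,2*np.pi,181)
def circ(p,r,xo): # roll axis = local x
    return T(p,np.stack([np.full_like(th,xo),r*np.cos(th),r+r*np.sin(th)],-1))
def corners(s,p,r,h):
    out=[]
    for xo in (h,-h):
        uv=np.array([proj(s,X) for X in circ(p,r,xo)])
        o=np.array([proj(s,X) for X in T(p,np.array([[xo,-r,r],[xo,r,r]]))]); d=o[1]-o[0]
        k=uv@d; out+=[uv[k.argmax()],uv[k.argmin()]]
    return np.array(out) # far-left,far-right,near-left,near-right
def lines(p,r,h):
    L=[]
    for xo,c in((h,(0,0,255)),(-h,(255,0,0))):
        C=circ(p,r,xo)[::6]; L+=[(C[i],C[i+1],c) for i in range(len(C)-1)]
    return L
for nm,obs,r,h,x0,box,bs in (('wR',[E(50,125),E(303,58),E(95,262),E(348,185)],.0475,.024,[.4,-.36,.2],(337,235,387,280),(330,210,410,270)),
  ('wL',[D(438,48),D(705,90),D(415,180),D(690,225)],.0475,.024,[.45,.2,-.1],(125,220,170,265),(120,190,200,250)),
  ('bk',[F(522,165),F(680,137),F(525,215),F(690,187)],.0295,.0095,[.54,-.4,.2],(345,185,395,230),(330,190,410,230))):
    f=lambda p:(corners(s,p,r,h)-np.array(obs)).ravel()
    q=least_squares(f,x0,diff_step=1e-4); print(nm,q.x.round(4),q.fun.reshape(-1,2).round(2).tolist())
    overlay(s,lines(q.x,r,h),nm,*box,8); overlay(s2,lines(q.x,r,h),nm+'s',*bs,5)
E
python3 fit2.py; cd pics; python3 - <<'E'
import cv2,numpy as np
a=[cv2.imread(f'{n}.png') for n in('wR','wL','bk')]
W=800
b=[cv2.imread(f'{n}s.png') for n in('wR','wL','bk')]
def st(l):
    w=max(i.shape[1] for i in l); return np.vstack([cv2.copyMakeBorder(i,0,0,0,w-i.shape[1],0) for i in l])
x=st(a);cv2.imwrite('fa.png',cv2.resize(x,None,fx=.55,fy=.55));x=st(b);cv2.imwrite('fb.png',cv2.resize(x,None,fx=.75,fy=.75))
E
```

```text
wR [ 0.4048 -0.3776  0.2916] [[-0.55, 0.62], [0.76, -0.68], [-0.89, -0.03], [0.66, 0.08]]
wL [ 0.4539  0.216  -0.1473] [[-0.09, -0.18], [0.82, -0.11], [-0.43, 0.43], [-0.29, -0.15]]
bk [ 0.5413 -0.411   0.1501] [[-0.66, -0.1], [0.28, -0.12], [0.13, 0.09], [0.25, 0.13]]
```

View pics/fa.png

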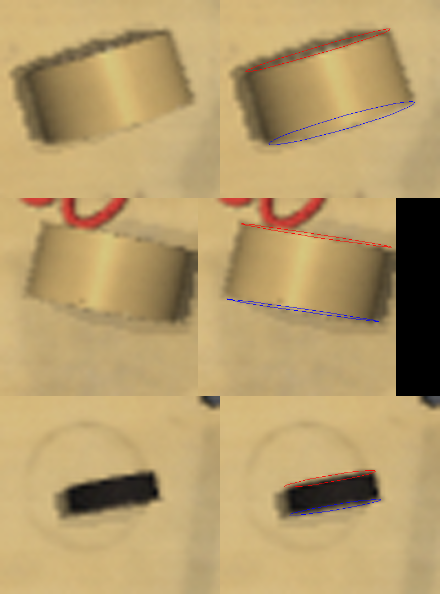

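View pics/fb.png

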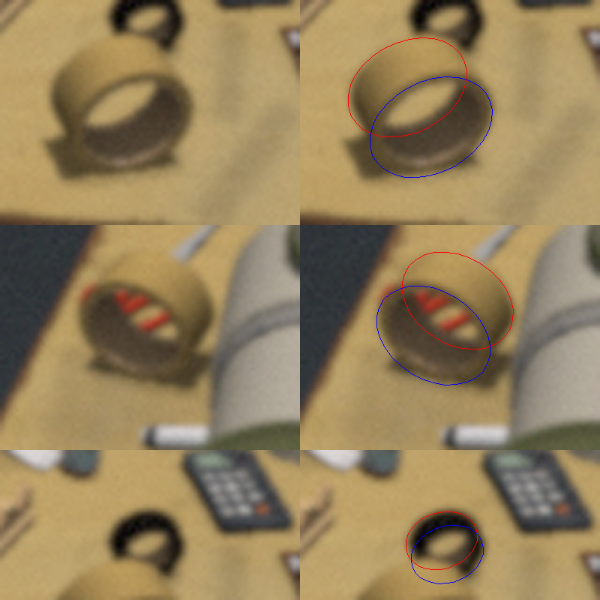

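```bash
cat > plan.py <<'E'
import sys
from h import *
def plan(x,y,z,yawdeg,n,jaw=None):
    """world TCP target, tool x-axis yaw (mod 180 nearest); print n rows"""
    st=get_state(); p=np.array(st['ee_pos']); R=Rn.from_rotvec(st['ee_rot'])
    X=R.as_matrix()[:,0]; cur=np.degrees(np.arctan2(X[1],X[0]))
    d=(yawdeg-cur+90)%180-90
    q6=np.degrees(st['joint_pos'][5]); print('t',round(st['time_s'],2),'pos',p.round(4),'yaw',round(cur,1),'dyaw',round(d,1),'q6',round(q6,0),'F',np.round(st['wrist_force'],1),'open',round(st['opening'],4))
    tgt=Rn.from_matrix(np.array([[np.cos(a),np.sin(a),0] for a in [np.radians(cur+d)]]+[[0,0,0]]*2).T) if 0 else None
    a=np.radians(cur+d); xx=np.array([np.cos(a),np.sin(a),0]); zz=np.array([0,0,-1.]); Rt=Rn.from_matrix(np.stack([xx,np.cross(zz,xx),zz],1))
    rv=(R.inv()*Rt).as_rotvec(); D=np.array([x,y,z])-p
    simp=p.copy(); simR=R
    for i in range(n):
        want=p+D*(i+1)/n
        sh=simR.inv().apply(want-simp).round(4)
        w_=np.round(np.degrees(rv)/n,1)
        print({'x':sh[0],'y':sh[1],'z':sh[2],'wx':w_[0],'wy':w_[1],'wz':w_[2]})
        simp=simp+simR.apply(sh); simR=simR*Rn.from_rotvec(np.radians(w_))
if __name__=='__main__':
    a=[float(v) for v in sys.argv[1:]]; plan(*a[:4],int(a[4]))
E
python3 plan.py .467 .0655 .22 6.6 13
```

```text
t 1.4 pos [ 0.164  -0.4987  0.3039] yaw -71.8 dyaw 78.4 q6 -13.0 F [ 0.8 -0.  -0.5] open 0.0854
{'x': np.float64(-0.0339), 'y': np.float64(-0.0357), 'z': np.float64(0.0065), 'wx': np.float64(0.0), 'wy': np.float64(0.0), 'wz': np.float64(-6.0)}
{'x': np.float64(-0.0301), 'y': np.float64(-0.0391), 'z': np.float64(0.0064), 'wx': np.float64(0.0), 'wy': np.float64(0.0), 'wz': np.float64(-6.0)}
{'x': np.float64(-0.0258), 'y': np.float64(-0.0419), 'z': np.float64(0.0065), 'wx': np.float64(0.0), 'wy': np.float64(0.0), 'wz': np.float64(-6.0)}
{'x': np.float64(-0.0212), 'y': np.float64(-0.0445), 'z': np.float64(0.0064), 'wx': np.float64(0.0), 'wy': np.float64(0.0), 'wz': np.float64(-6.0)}
{'x': np.float64(-0.0165), 'y': np.float64(-0.0464), 'z': np.float64(0.0065), 'wx': np.float64(0.0), 'wy': np.float64(0.0), 'wz': np.float64(-6.0)}
{'x': np.float64(-0.0116), 'y': np.float64(-0.0479), 'z': np.float64(0.0064), 'wx': np.float64(0.0), 'wy': np.float64(0.0), 'wz': np.float64(-6.0)}
{'x': np.float64(-0.0064), 'y': np.float64(-0.0488), 'z': np.float64(0.0065), 'wx': np.float64(0.0), 'wy': np.float6
[... 213 characters left out ...]
.float64(-0.0491), 'z': np.float64(0.0065), 'wx': np.float64(0.0), 'wy': np.float64(0.0), 'wz': np.float64(-6.0)}
{'x': np.float64(0.009), 'y': np.float64(-0.0484), 'z': np.float64(0.0064), 'wx': np.float64(0.0), 'wy': np.float64(0.0), 'wz': np.float64(-6.0)}
{'x': np.float64(0.0139), 'y': np.float64(-0.0473), 'z': np.float64(0.0065), 'wx': np.float64(0.0), 'wy': np.float64(0.0), 'wz': np.float64(-6.0)}
{'x': np.float64(0.0188), 'y': np.float64(-0.0455), 'z': np.float64(0.0064), 'wx': np.float64(0.0), 'wy': np.float64(0.0), 'wz': np.float64(-6.0)}
{'x': np.float64(0.0235), 'y': np.float64(-0.0433), 'z': np.float64(0.0065), 'wx': np.float64(0.0), 'wy': np.float64(0.0), 'wz': np.float64(-6.0)}
```

Emit:
play_rows(steps=[{"x": -0.034, "y": -0.036, "z": 0.006, "wz": -6, "jaw": -1}, {"x": -0.03, "y": -0.039, "z": 0.006, "wz": -6}, {"x": -0.026, "y": -0.042, "z": 0.006, "wz": -6}, {"x": -0.021, "y": -0.0445, "z": 0.006, "wz": -6}, {"x": -0.0165, "y": -0.0465, "z": 0.006, "wz": -6}])

```text
invalid input
```

Emit:
play_rows(steps=[{"x": -0.0115, "y": -0.048, "z": 0.006, "wz": -6}, {"x": -0.0065, "y": -0.049, "z": 0.006, "wz": -6}, {"x": -0.0015, "y": -0.049, "z": 0.006, "wz": -6}, {"x": 0.004, "y": -0.049, "z": 0.006, "wz": -6}, {"x": 0.009, "y": -0.048, "z": 0.006, "wz": -6}])

```text
invalid input
```

Emit:
play_rows(steps=[{"x": 0.014, "y": -0.047, "z": 0.006, "wz": -6}, {"x": 0.019, "y": -0.0455, "z": 0.006, "wz": -6}, {"x": 0.0235, "y": -0.043, "z": 0.006, "wz": -6}])

```text
invalid input
```

```bash
python3 plan.py .467 .0655 .104 6.6 5
```

```text
t 1.4 pos [ 0.164  -0.4987  0.3039] yaw -71.8 dyaw 78.4 q6 -13.0 F [ 0.8 -0.  -0.5] open 0.0854
{'x': np.float64(-0.0883), 'y': np.float64(-0.0928), 'z': np.float64(0.04), 'wx': np.float64(0.0), 'wy': np.float64(0.0), 'wz': np.float64(-15.7)}
{'x': np.float64(-0.0598), 'y': np.float64(-0.1133), 'z': np.float64(0.04), 'wx': np.float64(0.0), 'wy': np.float64(0.0), 'wz': np.float64(-15.7)}
{'x': np.float64(-0.027), 'y': np.float64(-0.1252), 'z': np.float64(0.0399), 'wx': np.float64(0.0), 'wy': np.float64(0.0), 'wz': np.float64(-15.7)}
{'x': np.float64(0.0079), 'y': np.float64(-0.1278), 'z': np.float64(0.04), 'wx': np.float64(0.0), 'wy': np.float64(0.0), 'wz': np.float64(-15.7)}
{'x': np.float64(0.0422), 'y': np.float64(-0.121), 'z': np.float64(0.04), 'wx': np.float64(0.0), 'wy': np.float64(0.0), 'wz': np.float64(-15.7)}
```

Emit:
play_rows(steps=[{"wx": 0, "wy": 0, "wz": -6, "x": -0.034, "y": -0.036, "z": 0.006, "jaw": -1}, {"wx": 0, "wy": 0, "wz": -6, "x": -0.03, "y": -0.039, "z": 0.006, "jaw": -1}, {"wx": 0, "wy": 0, "wz": -6, "x": -0.026, "y": -0.042, "z": 0.006, "jaw": -1}, {"wx": 0, "wy": 0, "wz": -6, "x": -0.021, "y": -0.044, "z": 0.006, "jaw": -1}, {"wx": 0, "wy": 0, "wz": -6, "x": -0.016, "y": -0.046, "z": 0.006, "jaw": -1}])

```text
time_s: 2.02
ee_pos: [0.281, -0.2811, 0.2739]
ee_rot: [2.936, -1.116, 0.001]
wrist_force: [0.8, 0.4, -0.6]
opening: 0.0853
```

Emit:
play_rows(steps=[{"wx": 0, "wy": 0, "wz": -6, "x": -0.012, "y": -0.048, "z": 0.006, "jaw": -1}, {"wx": 0, "wy": 0, "wz": -6, "x": -0.006, "y": -0.049, "z": 0.006, "jaw": -1}, {"wx": 0, "wy": 0, "wz": -6, "x": -0.001, "y": -0.049, "z": 0.006, "jaw": -1}, {"wx": 0, "wy": 0, "wz": -6, "x": 0.004, "y": -0.049, "z": 0.006, "jaw": -1}, {"wx": 0, "wy": 0, "wz": -6, "x": 0.009, "y": -0.048, "z": 0.006, "jaw": -1}])

```text
time_s: 2.65
ee_pos: [0.3981, -0.0648, 0.244]
ee_rot: [3.125, -0.317, 0.001]
wrist_force: [0.3, -0.0, 0.7]
opening: 0.0851
```

Emit:
play_rows(steps=[{"wx": 0, "wy": 0, "wz": -6, "x": 0.014, "y": -0.047, "z": 0.006, "jaw": -1}, {"wx": 0, "wy": 0, "wz": -6, "x": 0.019, "y": -0.045, "z": 0.006, "jaw": -1}, {"wx": 0, "wy": 0, "wz": -6, "x": 0.023, "y": -0.043, "z": 0.006, "jaw": -1}])

```text
time_s: 3.02
ee_pos: [0.4678, 0.0644, 0.2259]
ee_rot: [3.136, 0.176, 0.001]
wrist_force: [0.4, -0.5, 0.1]
opening: 0.0855
```

```bash
sed -i "s/print({'x'.*/print('{\"wx\": %g, \"wy\": %g, \"wz\": %g, \"x\": %.4f, \"y\": %.4f, \"z\": %.4f, \"jaw\": }'%(*w_,*sh))/" plan.py; python3 plan.py .467 .0655 .104 6.6 5; python3 - <<'E'
from h import *
s=snapshot('top');overlay(s,[],'t2',170,200,240,260,5)
E
```

```text
t 3.02 pos [0.4678 0.0644 0.2259] yaw 6.4 dyaw 0.2 q6 -13.0 F [ 0.4 -0.5  0.1] open 0.0855
{"wx": 0, "wy": -0, "wz": -0, "x": -0.0001, "y": -0.0002, "z": 0.0244, "jaw": }
{"wx": 0, "wy": -0, "wz": -0, "x": -0.0002, "y": -0.0003, "z": 0.0243, "jaw": }
{"wx": 0, "wy": -0, "wz": -0, "x": -0.0001, "y": -0.0002, "z": 0.0244, "jaw": }
{"wx": 0, "wy": -0, "wz": -0, "x": -0.0002, "y": -0.0003, "z": 0.0244, "jaw": }
{"wx": 0, "wy": -0, "wz": -0, "x": -0.0001, "y": -0.0002, "z": 0.0244, "jaw": }
```

View pics/t2.png

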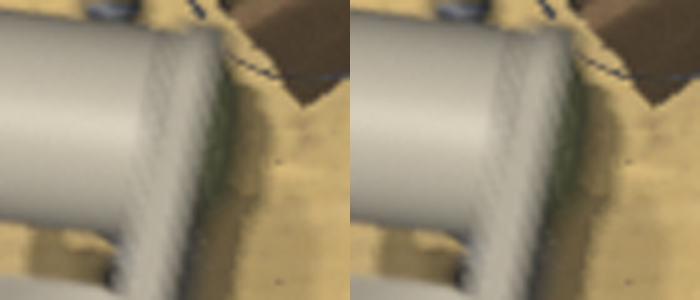

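Emit:
play_rows(steps=[{"wx": 0, "wy": 0, "wz": 0, "x": 0, "y": -0.001, "z": 0.045, "jaw": -1}, {"wx": 0, "wy": 0, "wz": 0, "x": -0.001, "y": 0, "z": 0.045, "jaw": -1}, {"wx": 0, "wy": 0, "wz": 0, "x": 0, "y": 0, "z": 0.031, "jaw": -1}, {"wx": 0, "wy": 0, "wz": 0, "x": 0, "y": 0, "z": 0, "jaw": 0.2}, {"wx": 0, "wy": 0, "wz": 0, "x": 0, "y": 0, "z": 0, "jaw": 0.2}], squeeze=35)

```text
time_s: 3.7
ee_pos: [0.4666, 0.0636, 0.1061]
ee_rot: [3.137, 0.17, 0.003]
wrist_force: [0.0, 0.2, 0.6]
opening: 0.0519
```

Emit:
play_rows(steps=[{"wx": 0, "wy": 0, "wz": 0, "x": 0, "y": 0, "z": 0, "jaw": 1}, {"wx": 0, "wy": 0, "wz": 0, "x": 0, "y": 0, "z": 0, "jaw": 1}, {"wx": 0, "wy": 0, "wz": 0, "x": 0, "y": 0, "z": 0, "jaw": 1}])

```text
time_s: 4.08
ee_pos: [0.4669, 0.0635, 0.1064]
ee_rot: [3.136, 0.17, 0.005]
wrist_force: [1.1, -0.1, 6.8]
opening: 0.0455
```

```bash
python3 plan.py .467 .0655 .25 6.6 3;python3 - <<'E'
from h import *
s=snapshot('scene');save(s,'s3')
E
```

```text
t 4.08 pos [0.4669 0.0635 0.1064] yaw 6.2 dyaw 0.4 q6 -13.0 F [ 1.1 -0.1  6.8] open 0.0455
{"wx": 0, "wy": -0.1, "wz": -0.1, "x": 0.0003, "y": -0.0006, "z": -0.0479, "jaw": }
{"wx": 0, "wy": -0.1, "wz": -0.1, "x": 0.0002, "y": -0.0006, "z": -0.0478, "jaw": }
{"wx": 0, "wy": -0.1, "wz": -0.1, "x": 0.0001, "y": -0.0006, "z": -0.0479, "jaw": }
```

View pics/s3.png

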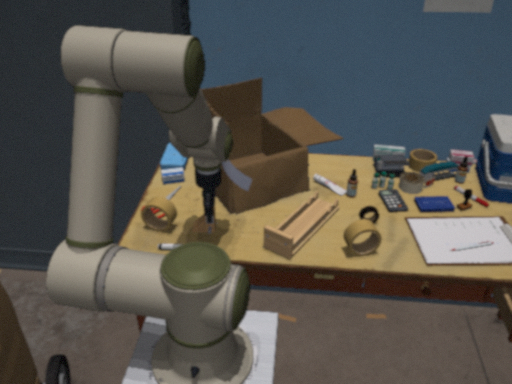

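Emit:
play_rows(steps=[{"wx": 0, "wy": 0, "wz": 0, "x": 0, "y": 0, "z": -0.02, "jaw": 1}, {"wx": 0, "wy": 0, "wz": 0, "x": 0, "y": 0, "z": -0.05, "jaw": 1}, {"wx": 0, "wy": 0, "wz": 0, "x": 0, "y": 0, "z": -0.05, "jaw": 1}])

```text
time_s: 4.5
ee_pos: [0.4656, 0.0637, 0.2269]
ee_rot: [3.137, 0.17, 0.0]
wrist_force: [1.5, 0.1, -2.0]
opening: 0.0452
```

```bash
python3 plan.py .40 -.10 .23 33 5
```

```text
t 4.5 pos [0.4656 0.0637 0.2269] yaw 6.2 dyaw 26.8 q6 -13.0 F [ 1.5  0.1 -2. ] open 0.0452
{"wx": 0, "wy": -0, "wz": -5.4, "x": -0.0166, "y": 0.0311, "z": -0.0006, "jaw": }
{"wx": 0, "wy": -0, "wz": -5.4, "x": -0.0194, "y": 0.0295, "z": -0.0007, "jaw": }
{"wx": 0, "wy": -0, "wz": -5.4, "x": -0.0222, "y": 0.0274, "z": -0.0006, "jaw": }
{"wx": 0, "wy": -0, "wz": -5.4, "x": -0.0246, "y": 0.0253, "z": -0.0006, "jaw": }
{"wx": 0, "wy": -0, "wz": -5.4, "x": -0.0269, "y": 0.0228, "z": -0.0006, "jaw": }
```

Emit:
play_rows(steps=[{"wx": 0, "wy": 0, "wz": -5.4, "x": -0.017, "y": 0.031, "z": -0.001, "jaw": 1}, {"wx": 0, "wy": 0, "wz": -5.4, "x": -0.019, "y": 0.03, "z": -0.001, "jaw": 1}, {"wx": 0, "wy": 0, "wz": -5.4, "x": -0.022, "y": 0.027, "z": -0.001, "jaw": 1}, {"wx": 0, "wy": 0, "wz": -5.4, "x": -0.025, "y": 0.025, "z": 0, "jaw": 1}, {"wx": 0, "wy": 0, "wz": -5.4, "x": -0.027, "y": 0.023, "z": 0, "jaw": 1}])

```text
time_s: 5.12
ee_pos: [0.3994, -0.1009, 0.2285]
ee_rot: [3.008, 0.902, 0.001]
wrist_force: [0.2, 0.2, -1.7]
opening: 0.0459
```

```bash
python3 plan.py .574 -.257 .21 60.1 5
```

```text
t 5.12 pos [ 0.3994 -0.1009  0.2285] yaw 33.4 dyaw 26.7 q6 -64.0 F [ 0.2  0.2 -1.7] open 0.0459
{"wx": 0, "wy": -0, "wz": -5.3, "x": 0.0120, "y": 0.0453, "z": 0.0038, "jaw": }
{"wx": 0, "wy": -0, "wz": -5.3, "x": 0.0077, "y": 0.0462, "z": 0.0037, "jaw": }
{"wx": 0, "wy": -0, "wz": -5.3, "x": 0.0035, "y": 0.0467, "z": 0.0038, "jaw": }
{"wx": 0, "wy": -0, "wz": -5.3, "x": -0.0009, "y": 0.0468, "z": 0.0037, "jaw": }
{"wx": 0, "wy": -0, "wz": -5.3, "x": -0.0052, "y": 0.0466, "z": 0.0038, "jaw": }
```

Emit:
play_rows(steps=[{"wx": 0, "wy": 0, "wz": -5.3, "x": 0.012, "y": 0.045, "z": 0.004, "jaw": 1}, {"wx": 0, "wy": 0, "wz": -5.3, "x": 0.008, "y": 0.046, "z": 0.004, "jaw": 1}, {"wx": 0, "wy": 0, "wz": -5.3, "x": 0.003, "y": 0.047, "z": 0.004, "jaw": 1}, {"wx": 0, "wy": 0, "wz": -5.3, "x": -0.001, "y": 0.047, "z": 0.004, "jaw": 1}, {"wx": 0, "wy": 0, "wz": -5.3, "x": -0.005, "y": 0.047, "z": 0.004, "jaw": 1}])

```text
time_s: 5.75
ee_pos: [0.5754, -0.2579, 0.2084]
ee_rot: [2.722, 1.568, 0.0]
wrist_force: [0.7, 0.3, -0.9]
opening: 0.0459
```

```bash
python3 plan.py .574 -.257 .155 60.1 2; python3 - <<'E'
from h import *
s=snapshot('scene');overlay(s,[],'s4',230,150,380,280,4)
s=snapshot('top');overlay(s,[],'t4',240,150,350,290,3)
E
cd pics; python3 -c "
import cv2
a=cv2.imread('s4.png');cv2.imwrite('s4.png',a[:,:600])
a=cv2.imread('t4.png');cv2.imwrite('t4.png',a[:,:330])"
```

```text
t 5.75 pos [ 0.5754 -0.2579  0.2084] yaw 59.9 dyaw 0.2 q6 -95.0 F [ 0.7  0.3 -0.9] open 0.0459
{"wx": 0, "wy": 0, "wz": -0.1, "x": 0.0000, "y": -0.0008, "z": 0.0267, "jaw": }
{"wx": 0, "wy": 0, "wz": -0.1, "x": 0.0001, "y": -0.0009, "z": 0.0267, "jaw": }
```

View pics/s4.png

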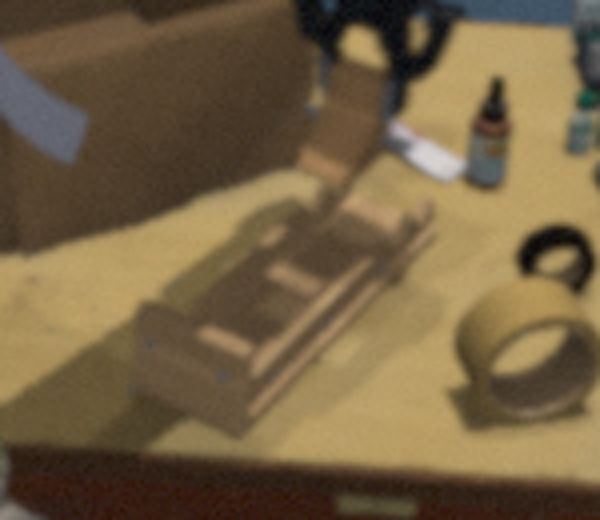

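View pics/t4.png

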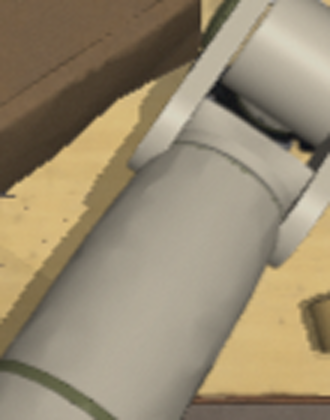

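Emit:
play_rows(steps=[{"wx": 0, "wy": 0, "wz": 0, "x": 0, "y": -0.001, "z": 0.03, "jaw": 1}, {"wx": 0, "wy": 0, "wz": 0, "x": 0, "y": -0.001, "z": 0.03, "jaw": 1}, {"wx": 0, "wy": 0, "wz": 0, "x": 0, "y": 0, "z": 0, "jaw": 1}])

```text
time_s: 6.22
ee_pos: [0.5717, -0.255, 0.1466]
ee_rot: [-2.722, -1.562, 0.003]
wrist_force: [-0.5, -0.8, -0.8]
opening: 0.0453
```

```bash
python3 plan.py .574 -.257 .119 60.1 2; cat >> h.py <<'E'
def chock_lines(p,z0):
    q=[(23,-14,0),(23,54,0),(23,14,40),(23,14,68),(23,-14,68)]
    L=[]
    for sx in(1,-1):
        W=T(p,np.array([(sx*a,b,c+z0*1000) for a,b,c in q])/1000.)
        L+=[(W[i],W[(i+1)%5],(0,0,255)) for i in range(5)]
    W=T(p,np.array([(-46,0,18+z0*1000),(46,0,18+z0*1000)])/1000.); L.append((W[0],W[1],(255,0,0)))
    return L
E
python3 - <<'E'
from h import *
s=snapshot('scene'); st=get_state(); e=st['ee_pos']; a=np.radians(60.0)
c=np.load('cradle.npy')
p=[e[0]-np.sin(a)*.002,e[1]+np.cos(a)*.002,a]
L=chock_lines(p,e[2]-.1064)
overlay(s,cradle_lines(c),'s5',270,160,360,260,4)
overlay(s,L,'s5b',270,160,360,260,4)
a=cv2.imread('pics/s5.png');b=cv2.imread('pics/s5b.png');cv2.imwrite('pics/s5.png',np.hstack([a[:,360:],b[:,360:]]))
E
```

```text
t 6.22 pos [ 0.5717 -0.255   0.1466] yaw 59.7 dyaw 0.4 q6 -94.0 F [-0.5 -0.8 -0.8] open 0.0453
{"wx": -0.1, "wy": -0, "wz": -0.2, "x": -0.0003, "y": 0.0016, "z": 0.0138, "jaw": }
{"wx": -0.1, "wy": -0, "wz": -0.2, "x": -0.0003, "y": 0.0015, "z": 0.0138, "jaw": }
```

View pics/s5.png

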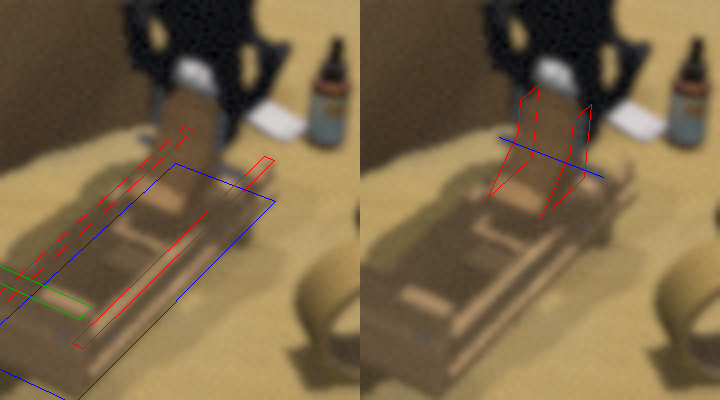

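Emit:
play_rows(steps=[{"wx": 0, "wy": 0, "wz": -0.4, "x": 0, "y": 0.003, "z": 0.007, "jaw": 1}, {"wx": 0, "wy": 0, "wz": 0, "x": 0, "y": 0, "z": 0.007, "jaw": 1}, {"wx": 0, "wy": 0, "wz": 0, "x": 0, "y": 0, "z": 0.007, "jaw": 1}])

```text
time_s: 6.65
ee_pos: [0.5754, -0.2574, 0.1268]
ee_rot: [2.719, 1.573, 0.0]
wrist_force: [0.3, 0.6, -2.4]
opening: 0.0456
```

Emit:
play_rows(steps=[{"wx": 0, "wy": 0, "wz": 0, "x": 0, "y": 0, "z": 0.003, "jaw": 1}, {"wx": 0, "wy": 0, "wz": 0, "x": 0, "y": 0, "z": 0.002, "jaw": 1}])

```text
time_s: 6.9
ee_pos: [0.5753, -0.2574, 0.1218]
ee_rot: [-2.719, -1.573, 0.0]
wrist_force: [-0.4, -0.1, -1.2]
opening: 0.0454
```

```bash
python3 plan.py .574 -.257 .119 60.1 1; python3 - <<'E'
from h import *
s=snapshot('scene')
overlay(s,[],'s6',270,160,360,260,7)
a=cv2.imread('pics/s6.png');cv2.imwrite('pics/s6.png',a[:,:630][:600])
E
```

```text
t 6.9 pos [ 0.5753 -0.2574  0.1218] yaw 60.1 dyaw -0.0 q6 -95.0 F [-0.4 -0.1 -1.2] open 0.0454
{"wx": -0, "wy": -0, "wz": 0, "x": -0.0003, "y": -0.0014, "z": 0.0028, "jaw": }
```

View pics/s6.png

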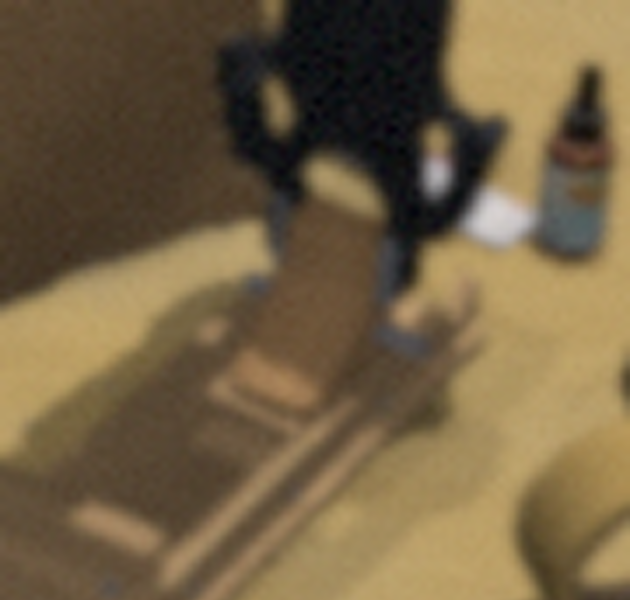

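Emit:
play_rows(steps=[{"wx": 0, "wy": 0, "wz": 0, "x": 0, "y": 0, "z": 0.002, "jaw": 1}, {"wx": 0, "wy": 0, "wz": 0, "x": 0, "y": 0, "z": 0.002, "jaw": 1}, {"wx": 0, "wy": 0, "wz": 0, "x": 0, "y": 0, "z": 0, "jaw": 1}])

```text
time_s: 7.32
ee_pos: [0.5754, -0.2574, 0.1185]
ee_rot: [2.719, 1.573, 0.0]
wrist_force: [-2.5, 1.0, 3.9]
opening: 0.0457
```

Emit:
play_rows(steps=[{"wx": 0, "wy": 0, "wz": 0, "x": 0, "y": 0, "z": 0, "jaw": -0.7}, {"wx": 0, "wy": 0, "wz": 0, "x": 0, "y": 0, "z": 0, "jaw": -0.7}, {"wx": 0, "wy": 0, "wz": 0, "x": 0, "y": 0, "z": -0.03, "jaw": -0.7}, {"wx": 0, "wy": 0, "wz": 0, "x": 0, "y": 0, "z": -0.05, "jaw": -0.7}, {"wx": 0, "wy": 0, "wz": 0, "x": 0, "y": 0, "z": -0.05, "jaw": -0.7}])

```text
time_s: 7.95
ee_pos: [0.5752, -0.2573, 0.2492]
ee_rot: [-2.719, -1.573, 0.0]
wrist_force: [1.5, -0.4, 0.6]
opening: 0.0727
```

```bash
python3 plan.py .4048 -.3766 .26 16.7 6; python3 - <<'E'
from h import *
s=snapshot('scene')
overlay(s,[],'s7',270,160,360,260,7)
a=cv2.imread('pics/s7.png');cv2.imwrite('pics/s7.png',a[:,:630][:600])
E
```

```text
t 7.95 pos [ 0.5752 -0.2573  0.2492] yaw 60.1 dyaw -43.4 q6 -95.0 F [ 1.5 -0.4  0.6] open 0.0727
{"wx": -0, "wy": 0, "wz": 7.2, "x": -0.0314, "y": -0.0147, "z": -0.0018, "jaw": }
{"wx": -0, "wy": 0, "wz": 7.2, "x": -0.0330, "y": -0.0107, "z": -0.0018, "jaw": }
{"wx": -0, "wy": 0, "wz": 7.2, "x": -0.0340, "y": -0.0064, "z": -0.0018, "jaw": }
{"wx": -0, "wy": 0, "wz": 7.2, "x": -0.0346, "y": -0.0022, "z": -0.0018, "jaw": }
{"wx": -0, "wy": 0, "wz": 7.2, "x": -0.0346, "y": 0.0023, "z": -0.0017, "jaw": }
{"wx": -0, "wy": 0, "wz": 7.2, "x": -0.0341, "y": 0.0065, "z": -0.0018, "jaw": }
```

View pics/s7.png

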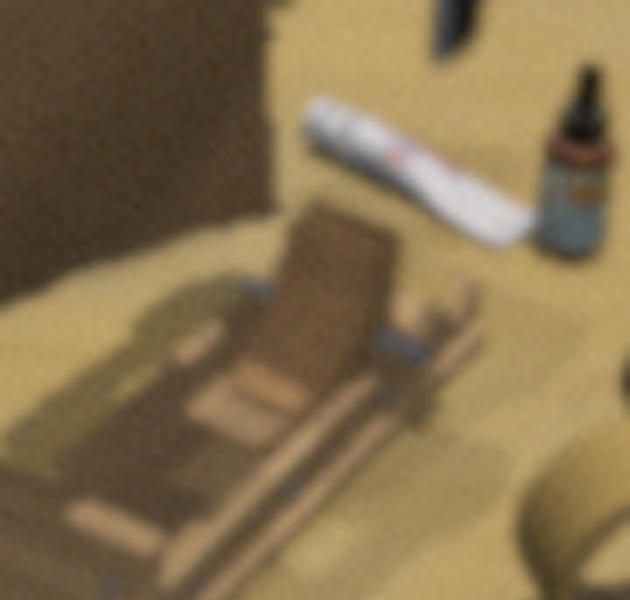

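Emit:
play_rows(steps=[{"wx": 0, "wy": 0, "wz": 7.2, "x": -0.031, "y": -0.015, "z": -0.001, "jaw": -1}, {"wx": 0, "wy": 0, "wz": 7.2, "x": -0.033, "y": -0.011, "z": 0, "jaw": -1}, {"wx": 0, "wy": 0, "wz": 7.2, "x": -0.034, "y": -0.006, "z": 0, "jaw": -1}, {"wx": 0, "wy": 0, "wz": 7.2, "x": -0.035, "y": -0.002, "z": 0, "jaw": -1}, {"wx": 0, "wy": 0, "wz": 7.2, "x": -0.035, "y": 0.002, "z": 0, "jaw": -1}])

```text
time_s: 8.62
ee_pos: [0.4317, -0.3573, 0.2487]
ee_rot: [3.074, 0.65, 0.0]
wrist_force: [-0.4, 0.6, -0.3]
opening: 0.0857
```

Emit:
play_rows(steps=[{"wx": 0, "wy": 0, "wz": 7.2, "x": -0.034, "y": 0.007, "z": 0, "jaw": -1}, {"wx": 0, "wy": 0, "wz": 0, "x": 0, "y": 0, "z": 0, "jaw": -1}])

```text
time_s: 8.88
ee_pos: [0.4032, -0.3782, 0.2488]
ee_rot: [3.108, 0.457, -0.0]
wrist_force: [-0.0, 0.1, -0.7]
opening: 0.0857
```

```bash
python3 plan.py .4048 -.3766 .141 16.7 3; python3 - <<'E'
from h import *
s=snapshot('top');c=np.load('cradle.npy')
W=T(c,[0,-.088,0]);p=[W[0],W[1],c[2]]
overlay(s,chock_lines(p,.012),'t8',280,165,380,265,4)
E
```

```text
t 8.88 pos [ 0.4032 -0.3782  0.2488] yaw 16.7 dyaw -0.0 q6 -72.0 F [-0.   0.1 -0.7] open 0.0857
{"wx": 0, "wy": 0, "wz": 0, "x": 0.0007, "y": -0.0003, "z": 0.0359, "jaw": }
{"wx": 0, "wy": 0, "wz": 0, "x": 0.0007, "y": -0.0004, "z": 0.0360, "jaw": }
{"wx": 0, "wy": 0, "wz": 0, "x": 0.0006, "y": -0.0003, "z": 0.0359, "jaw": }
```

View pics/t8.png

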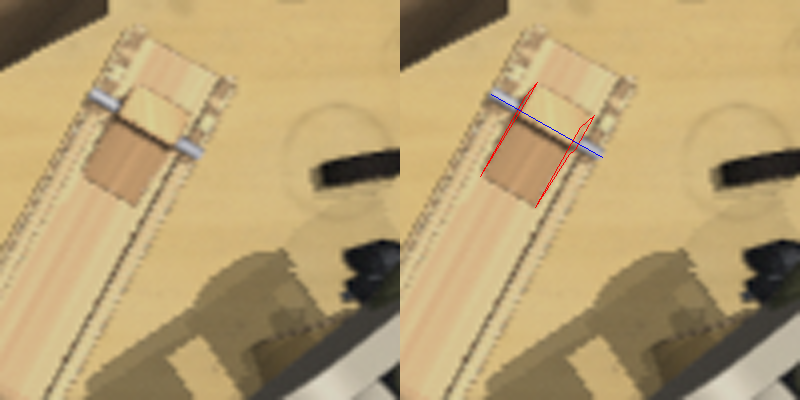

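Emit:
play_rows(steps=[{"wx": 0, "wy": 0, "wz": 0, "x": 0.001, "y": -0.001, "z": 0.05, "jaw": -1}, {"wx": 0, "wy": 0, "wz": 0, "x": 0.001, "y": 0, "z": 0.04, "jaw": -1}, {"wx": 0, "wy": 0, "wz": 0, "x": 0, "y": 0, "z": 0.02, "jaw": -0.4}, {"wx": 0, "wy": 0, "wz": 0, "x": 0, "y": 0, "z": 0, "jaw": 0}, {"wx": 0, "wy": 0, "wz": 0, "x": 0, "y": 0, "z": 0, "jaw": 0}])

```text
time_s: 9.55
ee_pos: [0.4067, -0.3755, 0.1397]
ee_rot: [3.106, 0.464, 0.001]
wrist_force: [0.1, -0.5, -2.0]
opening: 0.0465
```

```bash
python3 plan.py .4048 -.3766 .139 16.7 3; python3 - <<'E'
from h import *
s=snapshot('scene');overlay(s,[],'s8',320,180,420,280,6)
a=cv2.imread('pics/s8.png');cv2.imwrite('pics/s8.png',a[:,:600])
E
```

```text
t 9.55 pos [ 0.4067 -0.3755  0.1397] yaw 17.0 dyaw -0.3 q6 -72.0 F [ 0.1 -0.5 -2. ] open 0.0465
{"wx": 0, "wy": -0, "wz": 0.1, "x": -0.0007, "y": 0.0002, "z": 0.0002, "jaw": }
{"wx": 0, "wy": -0, "wz": 0.1, "x": -0.0008, "y": 0.0002, "z": 0.0003, "jaw": }
{"wx": 0, "wy": -0, "wz": 0.1, "x": -0.0007, "y": 0.0001, "z": 0.0002, "jaw": }
```

View pics/s8.png

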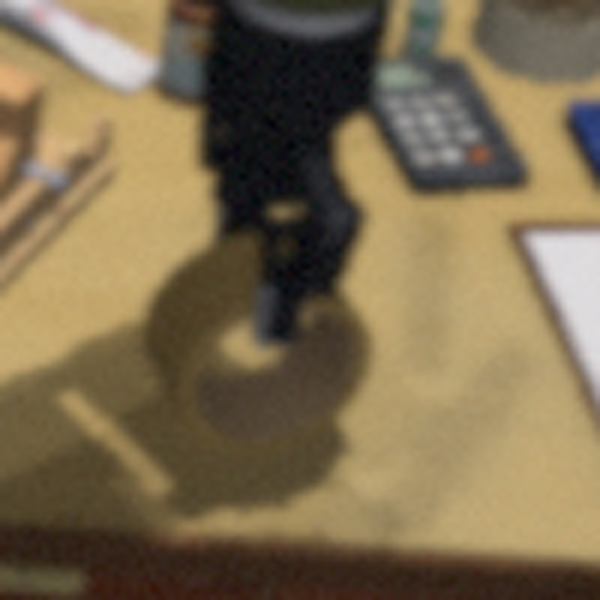

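Emit:
play_rows(steps=[{"wx": 0, "wy": 0, "wz": 0, "x": 0, "y": 0, "z": 0, "jaw": 1}, {"wx": 0, "wy": 0, "wz": 0, "x": 0, "y": 0, "z": 0, "jaw": 1}, {"wx": 0, "wy": 0, "wz": 0, "x": 0, "y": 0, "z": -0.02, "jaw": 1}, {"wx": 0, "wy": 0, "wz": 0, "x": 0, "y": 0, "z": -0.045, "jaw": 1}, {"wx": 0, "wy": 0, "wz": 0, "x": 0, "y": 0, "z": -0.045, "jaw": 1}], squeeze=40)

```text
time_s: 10.22
ee_pos: [0.406, -0.3754, 0.2503]
ee_rot: [-3.107, -0.462, 0.0]
wrist_force: [0.9, -0.9, -1.6]
opening: 0.0467
```

```bash
python3 plan.py .4222 -.1697 .25 60.1 6
```

```text
t 10.22 pos [ 0.406  -0.3754  0.2503] yaw 16.9 dyaw 43.2 q6 -72.0 F [ 0.9 -0.9 -1.6] open 0.0467
{"wx": -0, "wy": -0, "wz": -7.2, "x": 0.0126, "y": -0.0320, "z": 0.0001, "jaw": }
{"wx": -0, "wy": -0, "wz": -7.2, "x": 0.0164, "y": -0.0302, "z": 0.0000, "jaw": }
{"wx": -0, "wy": -0, "wz": -7.2, "x": 0.0201, "y": -0.0279, "z": 0.0001, "jaw": }
{"wx": -0, "wy": -0, "wz": -7.2, "x": 0.0235, "y": -0.0251, "z": 0.0000, "jaw": }
{"wx": -0, "wy": -0, "wz": -7.2, "x": 0.0264, "y": -0.0220, "z": 0.0001, "jaw": }
{"wx": -0, "wy": -0, "wz": -7.2, "x": 0.0290, "y": -0.0185, "z": 0.0000, "jaw": }
```

Emit:
play_rows(steps=[{"wx": 0, "wy": 0, "wz": -7.2, "x": 0.013, "y": -0.032, "z": 0, "jaw": 1}, {"wx": 0, "wy": 0, "wz": -7.2, "x": 0.016, "y": -0.03, "z": 0, "jaw": 1}, {"wx": 0, "wy": 0, "wz": -7.2, "x": 0.02, "y": -0.028, "z": 0, "jaw": 1}, {"wx": 0, "wy": 0, "wz": -7.2, "x": 0.023, "y": -0.025, "z": 0, "jaw": 1}, {"wx": 0, "wy": 0, "wz": -7.2, "x": 0.026, "y": -0.022, "z": 0, "jaw": 1}])

```text
time_s: 10.85
ee_pos: [0.4189, -0.2039, 0.2491]
ee_rot: [2.809, 1.405, 0.0]
wrist_force: [0.6, -0.3, -0.7]
opening: 0.0463
```

Emit:
play_rows(steps=[{"wx": 0, "wy": 0, "wz": -7.2, "x": 0.03, "y": -0.018, "z": 0, "jaw": 1}, {"wx": 0, "wy": 0, "wz": 0, "x": 0, "y": 0, "z": 0, "jaw": 1}])

```text
time_s: 11.1
ee_pos: [0.4227, -0.1686, 0.2492]
ee_rot: [2.717, 1.577, 0.0]
wrist_force: [-0.1, -0.7, -1.9]
opening: 0.0469
```

```bash
python3 plan.py .4222 -.1697 .19 60.1 2; python3 - <<'E'
from h import *
s=snapshot('scene');overlay(s,[],'s9',240,130,360,280,4)
s=snapshot('top');overlay(s,[],'t9',240,160,340,290,4)
a=cv2.imread('pics/s9.png')[:520,:480];b=cv2.imread('pics/t9.png')[:520,:320];cv2.imwrite('pics/s9.png',np.hstack([a,b]))
E
```

```text
t 11.1 pos [ 0.4227 -0.1686  0.2492] yaw 60.3 dyaw -0.2 q6 -97.0 F [-0.1 -0.7 -1.9] open 0.0469
{"wx": 0, "wy": -0, "wz": 0.1, "x": -0.0006, "y": 0.0000, "z": 0.0296, "jaw": }
{"wx": 0, "wy": -0, "wz": 0.1, "x": -0.0006, "y": 0.0000, "z": 0.0296, "jaw": }
```

View pics/s9.png

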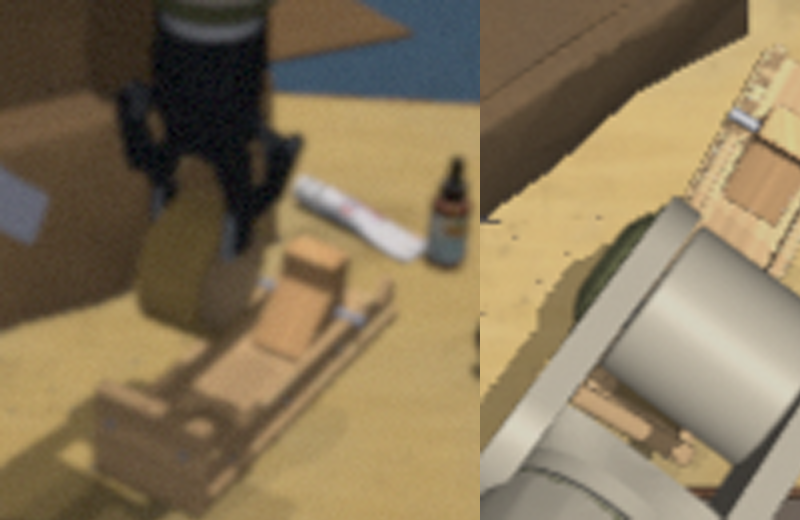

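Emit:
play_rows(steps=[{"wx": 0, "wy": 0, "wz": 0.2, "x": -0.001, "y": 0.002, "z": 0.03, "jaw": 1}, {"wx": 0, "wy": 0, "wz": 0, "x": 0, "y": 0, "z": 0.03, "jaw": 1}, {"wx": 0, "wy": 0, "wz": 0, "x": 0, "y": 0, "z": 0.02, "jaw": 1}, {"wx": 0, "wy": 0, "wz": 0, "x": 0, "y": 0, "z": 0.01, "jaw": 1}, {"wx": 0, "wy": 0, "wz": 0, "x": 0, "y": 0, "z": 0.005, "jaw": 1}])

```text
time_s: 11.82
ee_pos: [0.424, -0.1727, 0.1538]
ee_rot: [2.723, 1.567, 0.0]
wrist_force: [-0.1, 0.0, -1.0]
opening: 0.0464
```

Emit:
play_rows(steps=[{"wx": 0, "wy": 0, "wz": 0, "x": 0, "y": 0, "z": 0.003, "jaw": 1}, {"wx": 0, "wy": 0, "wz": 0, "x": 0, "y": 0, "z": 0, "jaw": 1}])

```text
time_s: 12.08
ee_pos: [0.4241, -0.1722, 0.1512]
ee_rot: [2.722, 1.568, 0.0]
wrist_force: [0.3, -0.6, -1.5]
opening: 0.0466
```

```bash
python3 plan.py .4238 -.1707 .1517 60.1 1; python3 - <<'E'
from h import *
s=snapshot('scene');overlay(s,[],'s10',240,160,360,280,5)
a=cv2.imread('pics/s10.png')[:,:600];cv2.imwrite('pics/s10.png',a)
E
```

```text
t 12.07 pos [ 0.4241 -0.1722  0.1512] yaw 59.9 dyaw 0.2 q6 -97.0 F [ 0.3 -0.6 -1.5] open 0.0466
{"wx": 0, "wy": 0, "wz": -0.2, "x": 0.0012, "y": -0.0010, "z": -0.0005, "jaw": }
```

View pics/s10.png

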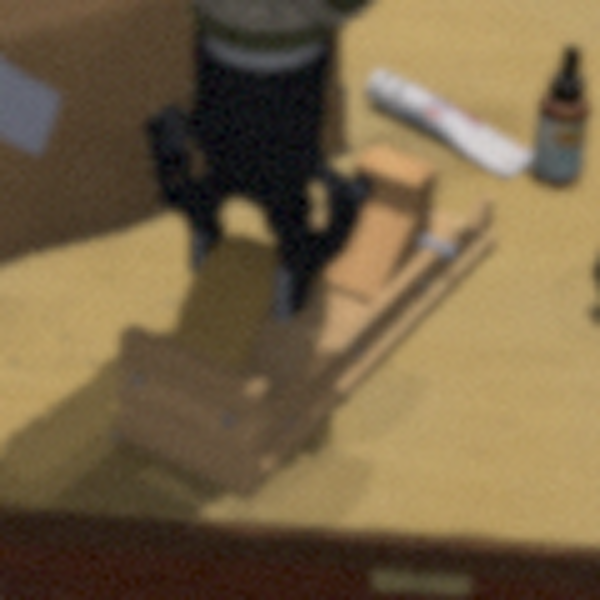

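Emit:
play_rows(steps=[{"wx": 0, "wy": 0, "wz": 0, "x": 0.001, "y": -0.002, "z": 0.001, "jaw": 1}, {"wx": 0, "wy": 0, "wz": 0, "x": 0, "y": 0, "z": 0.001, "jaw": 1}, {"wx": 0, "wy": 0, "wz": 0, "x": 0, "y": 0, "z": 0, "jaw": 1}])

```text
time_s: 12.5
ee_pos: [0.4233, -0.1709, 0.1505]
ee_rot: [2.719, 1.567, 0.001]
wrist_force: [-2.7, -1.4, 12.3]
opening: 0.0464
```

Emit:
play_rows(steps=[{"wx": 0, "wy": 0, "wz": 0, "x": 0, "y": 0, "z": -0.001, "jaw": 0}, {"wx": 0, "wy": 0, "wz": 0, "x": 0, "y": 0, "z": 0, "jaw": -0.5}, {"wx": 0, "wy": 0, "wz": 0, "x": 0, "y": 0, "z": 0, "jaw": -0.6}, {"wx": 0, "wy": 0, "wz": 0, "x": 0, "y": 0, "z": -0.02, "jaw": -0.6}, {"wx": 0, "wy": 0, "wz": 0, "x": 0, "y": 0, "z": -0.05, "jaw": -0.6}])

```text
time_s: 13.12
ee_pos: [0.422, -0.1697, 0.2192]
ee_rot: [-2.718, -1.566, 0.003]
wrist_force: [0.6, 0.2, 0.2]
opening: 0.0683
```

Emit:
play_rows(steps=[{"wx": 0, "wy": 0, "wz": 0, "x": 0, "y": 0, "z": -0.04, "jaw": -1}])

```text
time_s: 13.25
ee_pos: [0.4227, -0.1701, 0.2615]
ee_rot: [2.722, 1.569, 0.0]
wrist_force: [-0.3, -0.5, -0.3]
opening: 0.0837
```

```bash
python3 plan.py .4539 .216 .26 -8.4 9; python3 - <<'E'
from h import *
s=snapshot('scene');overlay(s,[],'s11',240,160,360,280,5)
a=cv2.imread('pics/s11.png')[:,:600];cv2.imwrite('pics/s11.png',a)
E
```

```text
t 13.25 pos [ 0.4227 -0.1701  0.2615] yaw 59.9 dyaw -68.3 q6 -97.0 F [-0.3 -0.5 -0.3] open 0.0837
{"wx": 0, "wy": -0, "wz": 7.6, "x": 0.0389, "y": -0.0185, "z": 0.0002, "jaw": }
{"wx": 0, "wy": -0, "wz": 7.6, "x": 0.0360, "y": -0.0235, "z": 0.0001, "jaw": }
{"wx": 0, "wy": -0, "wz": 7.6, "x": 0.0327, "y": -0.0280, "z": 0.0002, "jaw": }
{"wx": 0, "wy": -0, "wz": 7.6, "x": 0.0286, "y": -0.0322, "z": 0.0001, "jaw": }
{"wx": 0, "wy": -0, "wz": 7.6, "x": 0.0242, "y": -0.0356, "z": 0.0002, "jaw": }
{"wx": 0, "wy": -0, "wz": 7.6, "x": 0.0192, "y": -0.0385, "z": 0.0001, "jaw": }
{"wx": 0, "wy": -0, "wz": 7.6, "x": 0.0140, "y": -0.0407, "z": 0.0002, "jaw": }
{"wx": 0, "wy": -0, "wz": 7.6, "x": 0.0085, "y": -0.0422, "z": 0.0002, "jaw": }
{"wx": 0, "wy": -0, "wz": 7.6, "x": 0.0028, "y": -0.0430, "z": 0.0001, "jaw": }
```

View pics/s11.png

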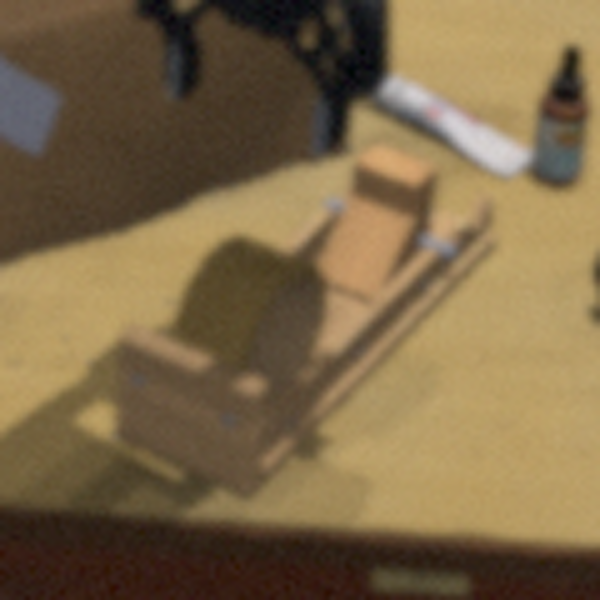

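```bash
python3 plan.py .40 .01 .26 30 5
```

```text
t 13.3 pos [ 0.4239 -0.1709  0.2661] yaw 59.9 dyaw -29.9 q6 -97.0 F [ 0.9 -1.4  6.1] open 0.0856
{"wx": 0.1, "wy": -0, "wz": 6, "x": 0.0289, "y": -0.0223, "z": 0.0010, "jaw": }
{"wx": 0.1, "wy": -0, "wz": 6, "x": 0.0265, "y": -0.0251, "z": 0.0011, "jaw": }
{"wx": 0.1, "wy": -0, "wz": 6, "x": 0.0236, "y": -0.0278, "z": 0.0011, "jaw": }
{"wx": 0.1, "wy": -0, "wz": 6, "x": 0.0206, "y": -0.0301, "z": 0.0011, "jaw": }
{"wx": 0.1, "wy": -0, "wz": 6, "x": 0.0174, "y": -0.0321, "z": 0.0013, "jaw": }
```

Emit:
play_rows(steps=[{"wx": 0, "wy": 0, "wz": 6, "x": 0.029, "y": -0.022, "z": 0, "jaw": -1}, {"wx": 0, "wy": 0, "wz": 6, "x": 0.027, "y": -0.025, "z": 0, "jaw": -1}, {"wx": 0, "wy": 0, "wz": 6, "x": 0.024, "y": -0.028, "z": 0, "jaw": -1}, {"wx": 0, "wy": 0, "wz": 6, "x": 0.021, "y": -0.03, "z": 0, "jaw": -1}, {"wx": 0, "wy": 0, "wz": 6, "x": 0.017, "y": -0.032, "z": 0, "jaw": -1}])

```text
time_s: 13.92
ee_pos: [0.3995, 0.0124, 0.2597]
ee_rot: [-3.036, -0.805, 0.0]
wrist_force: [1.2, 0.0, 0.7]
opening: 0.0856
```

```bash
python3 plan.py .4539 .216 .24 -8.4 5; python3 - <<'E'
from h import *
s=snapshot('top');overlay(s,[],'t12',240,160,340,290,4)
E
```

```text
t 13.93 pos [0.3995 0.0124 0.2597] yaw 29.7 dyaw -38.1 q6 -45.0 F [1.2 0.  0.7] open 0.0856
{"wx": -0, "wy": 0, "wz": 7.6, "x": 0.0296, "y": -0.0300, "z": 0.0039, "jaw": }
{"wx": -0, "wy": 0, "wz": 7.6, "x": 0.0254, "y": -0.0336, "z": 0.0040, "jaw": }
{"wx": -0, "wy": 0, "wz": 7.6, "x": 0.0208, "y": -0.0367, "z": 0.0039, "jaw": }
{"wx": -0, "wy": 0, "wz": 7.6, "x": 0.0157, "y": -0.0391, "z": 0.0040, "jaw": }
{"wx": -0, "wy": 0, "wz": 7.6, "x": 0.0104, "y": -0.0408, "z": 0.0039, "jaw": }
```

View pics/t12.png

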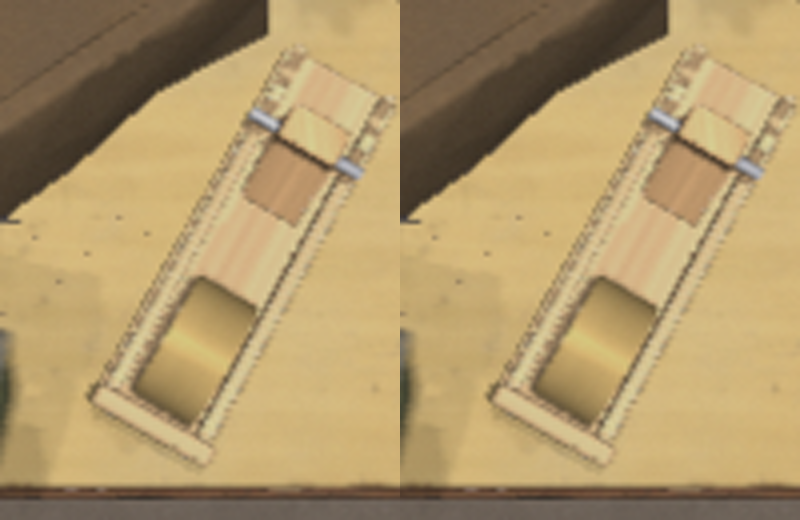

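```bash
sed -n '/^th=/,/^    return L/p' fit2.py > rollfit.py; sed -i '1i from h import *' rollfit.py; sed -i 's/def circ(p,r,xo):.*/Z0=0.\ndef circ(p,r,xo):/; s/r+r\*np.sin(th)\]/Z0+r+r*np.sin(th)]/; s/\[xo,-r,r\],\[xo,r,r\]/[xo,-r,r+Z0],[xo,r,r+Z0]/' rollfit.py
cat > rf1.py <<'E'
import rollfit as rf
from rollfit import *
rf.Z0=.012; c=np.load('cradle.npy'); s=snapshot('top')
G=lambda u,v:np.array([240+(u+.5)/4-.5,160+(v+.5)/4-.5])
# far side(+x local = image left/up?) local x dir yaw60: (0.5,.867) => image up-left; local +y => toward stop (image down-left)
obs=[G(133,388),G(200,277),G(190,425),G(257,307)]
f=lambda p:(corners(s,p,.0475,.024)-np.array(obs)).ravel()
W=T(c,[0,.084,0]); q=least_squares(f,[W[0],W[1],c[2]],diff_step=1e-4); print(q.x,q.fun.reshape(-1,2).round(2).tolist())
d=q.x[:2]-c[:2]; print('in cradle',d@[np.cos(c[2]),np.sin(c[2])],d@[-np.sin(c[2]),np.cos(c[2])],'dyaw',q.x[2]-c[2])
E
python3 rf1.py
```

```text
[ 0.42502376 -0.17225016  1.0358541 ] [[-0.61, 0.63], [-0.06, -1.15], [0.09, 0.33], [0.59, 0.17]]
in cradle -0.000883249157518036 0.0812455342818624 dyaw -0.012752492744716681
```

Emit:
play_rows(steps=[{"wx": 0, "wy": 0, "wz": 7.6, "x": 0.03, "y": -0.03, "z": 0.002, "jaw": -1}, {"wx": 0, "wy": 0, "wz": 7.6, "x": 0.025, "y": -0.034, "z": 0.002, "jaw": -1}, {"wx": 0, "wy": 0, "wz": 7.6, "x": 0.021, "y": -0.037, "z": 0.002, "jaw": -1}, {"wx": 0, "wy": 0, "wz": 7.6, "x": 0.016, "y": -0.039, "z": 0.002, "jaw": -1}, {"wx": 0, "wy": 0, "wz": 7.6, "x": 0.01, "y": -0.041, "z": 0.002, "jaw": -1}])

```text
time_s: 14.65
ee_pos: [0.454, 0.2168, 0.2495]
ee_rot: [3.133, -0.228, -0.0]
wrist_force: [0.1, 0.5, 0.6]
opening: 0.0856
```

```bash
python3 plan.py .4539 .216 .1397 -8.4 3
```

```text
t 14.65 pos [0.454  0.2168 0.2495] yaw -8.3 dyaw -0.1 q6 20.0 F [0.1 0.5 0.6] open 0.0856
{"wx": 0, "wy": -0, "wz": 0, "x": 0.0000, "y": 0.0003, "z": 0.0366, "jaw": }
{"wx": 0, "wy": -0, "wz": 0, "x": 0.0000, "y": 0.0002, "z": 0.0366, "jaw": }
{"wx": 0, "wy": -0, "wz": 0, "x": 0.0000, "y": 0.0003, "z": 0.0366, "jaw": }
```

Emit:
play_rows(steps=[{"wx": 0, "wy": 0, "wz": 0, "x": 0, "y": 0, "z": 0.05, "jaw": -1}, {"wx": 0, "wy": 0, "wz": 0, "x": 0, "y": 0, "z": 0.04, "jaw": -1}, {"wx": 0, "wy": 0, "wz": 0, "x": 0, "y": 0, "z": 0.02, "jaw": -0.4}, {"wx": 0, "wy": 0, "wz": 0, "x": 0, "y": 0, "z": 0, "jaw": 0}, {"wx": 0, "wy": 0, "wz": 0, "x": 0, "y": 0, "z": 0, "jaw": 0}])

```text
time_s: 15.28
ee_pos: [0.4539, 0.2157, 0.1406]
ee_rot: [-3.134, 0.221, -0.002]
wrist_force: [-0.4, 1.1, -1.6]
opening: 0.0466
```

Emit:
play_rows(steps=[{"wx": 0, "wy": 0, "wz": 0, "x": 0, "y": 0, "z": 0, "jaw": 1}, {"wx": 0, "wy": 0, "wz": 0, "x": 0, "y": 0, "z": 0, "jaw": 1}])

```text
time_s: 15.52
ee_pos: [0.4536, 0.2159, 0.1404]
ee_rot: [-3.133, 0.221, -0.002]
wrist_force: [0.1, 0.5, -1.4]
opening: 0.0466
```

```bash
python3 - <<'E'
from h import *
s=snapshot('scene');overlay(s,[],'s13',110,170,230,270,5)
a=cv2.imread('pics/s13.png')[:,:600];cv2.imwrite('pics/s13.png',a)
E
```

```text
(no output)
```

View pics/s13.png

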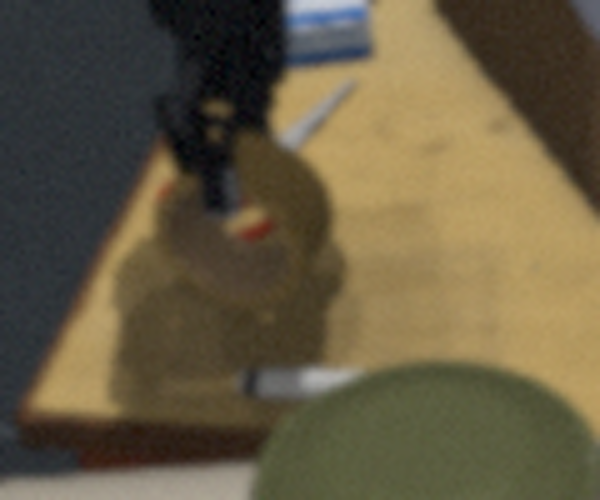

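Emit:
play_rows(steps=[{"wx": 0, "wy": 0, "wz": 0, "x": 0, "y": 0, "z": -0.02, "jaw": 1}, {"wx": 0, "wy": 0, "wz": 0, "x": 0, "y": 0, "z": -0.05, "jaw": 1}, {"wx": 0, "wy": 0, "wz": 0, "x": 0, "y": 0, "z": -0.05, "jaw": 1}])

```text
time_s: 15.95
ee_pos: [0.4532, 0.2158, 0.2614]
ee_rot: [3.134, -0.221, -0.0]
wrist_force: [1.7, 0.8, -1.4]
opening: 0.0463
```

```bash
python3 plan.py .40 .01 .26 29 5
```

```text
t 15.95 pos [0.4532 0.2158 0.2614] yaw -8.1 dyaw 37.1 q6 20.0 F [ 1.7  0.8 -1.4] open 0.0463
{"wx": -0, "wy": 0, "wz": -7.4, "x": -0.0047, "y": 0.0423, "z": 0.0003, "jaw": }
{"wx": -0, "wy": 0, "wz": -7.4, "x": -0.0102, "y": 0.0412, "z": 0.0003, "jaw": }
{"wx": -0, "wy": 0, "wz": -7.4, "x": -0.0153, "y": 0.0397, "z": 0.0003, "jaw": }
{"wx": -0, "wy": 0, "wz": -7.4, "x": -0.0204, "y": 0.0373, "z": 0.0003, "jaw": }
{"wx": -0, "wy": 0, "wz": -7.4, "x": -0.0250, "y": 0.0344, "z": 0.0003, "jaw": }
```

Emit:
play_rows(steps=[{"wx": 0, "wy": 0, "wz": -7.4, "x": -0.005, "y": 0.042, "z": 0, "jaw": 1}, {"wx": 0, "wy": 0, "wz": -7.4, "x": -0.01, "y": 0.041, "z": 0, "jaw": 1}, {"wx": 0, "wy": 0, "wz": -7.4, "x": -0.015, "y": 0.04, "z": 0, "jaw": 1}, {"wx": 0, "wy": 0, "wz": -7.4, "x": -0.02, "y": 0.037, "z": 0, "jaw": 1}, {"wx": 0, "wy": 0, "wz": -7.4, "x": -0.025, "y": 0.034, "z": 0, "jaw": 1}])

```text
time_s: 16.58
ee_pos: [0.4001, 0.0099, 0.2602]
ee_rot: [3.04, 0.791, 0.001]
wrist_force: [0.2, -0.4, -1.5]
opening: 0.0466
```

```bash
python3 plan.py .5041 -.2167 .26 60.1 6
```

```text
t 16.57 pos [0.4001 0.0099 0.2602] yaw 29.2 dyaw 30.9 q6 -45.0 F [ 0.2 -0.4 -1.5] open 0.0466
{"wx": 0, "wy": -0, "wz": -5.2, "x": -0.0033, "y": 0.0414, "z": 0.0001, "jaw": }
{"wx": 0, "wy": -0, "wz": -5.2, "x": -0.0070, "y": 0.0410, "z": 0.0000, "jaw": }
{"wx": 0, "wy": -0, "wz": -5.2, "x": -0.0107, "y": 0.0401, "z": 0.0001, "jaw": }
{"wx": 0, "wy": -0, "wz": -5.2, "x": -0.0143, "y": 0.0391, "z": 0.0000, "jaw": }
{"wx": 0, "wy": -0, "wz": -5.2, "x": -0.0178, "y": 0.0375, "z": 0.0001, "jaw": }
{"wx": 0, "wy": -0, "wz": -5.2, "x": -0.0211, "y": 0.0358, "z": 0.0000, "jaw": }
```

Emit:
play_rows(steps=[{"wx": 0, "wy": 0, "wz": -5.2, "x": -0.003, "y": 0.041, "z": 0, "jaw": 1}, {"wx": 0, "wy": 0, "wz": -5.2, "x": -0.007, "y": 0.041, "z": 0, "jaw": 1}, {"wx": 0, "wy": 0, "wz": -5.2, "x": -0.011, "y": 0.04, "z": 0, "jaw": 1}, {"wx": 0, "wy": 0, "wz": -5.2, "x": -0.014, "y": 0.039, "z": 0, "jaw": 1}, {"wx": 0, "wy": 0, "wz": -5.2, "x": -0.018, "y": 0.038, "z": 0, "jaw": 1}])

```text
time_s: 17.2
ee_pos: [0.4869, -0.1793, 0.2601]
ee_rot: [2.785, 1.452, 0.0]
wrist_force: [0.1, -0.0, -1.1]
opening: 0.0468
```

Emit:
play_rows(steps=[{"wx": 0, "wy": 0, "wz": -5.1, "x": -0.021, "y": 0.036, "z": 0, "jaw": 1}, {"wx": 0, "wy": 0, "wz": 0, "x": 0, "y": 0, "z": 0, "jaw": 1}])

```text
time_s: 17.45
ee_pos: [0.5043, -0.2179, 0.2595]
ee_rot: [2.722, 1.569, -0.0]
wrist_force: [0.6, 0.4, -2.2]
opening: 0.047
```

```bash
python3 plan.py .5041 -.2167 .18 60.1 2; python3 - <<'E'
from h import *
s=snapshot('scene');overlay(s,[],'s14',240,130,360,280,4)
a=cv2.imread('pics/s14.png')[:,:480];cv2.imwrite('pics/s14.png',a)
E
```

```text
t 17.45 pos [ 0.5043 -0.2179  0.2595] yaw 59.9 dyaw 0.2 q6 -95.0 F [ 0.6  0.4 -2.2] open 0.047
{"wx": 0, "wy": 0, "wz": -0.1, "x": 0.0005, "y": -0.0004, "z": 0.0397, "jaw": }
{"wx": 0, "wy": 0, "wz": -0.1, "x": 0.0004, "y": -0.0003, "z": 0.0398, "jaw": }
```

View pics/s14.png

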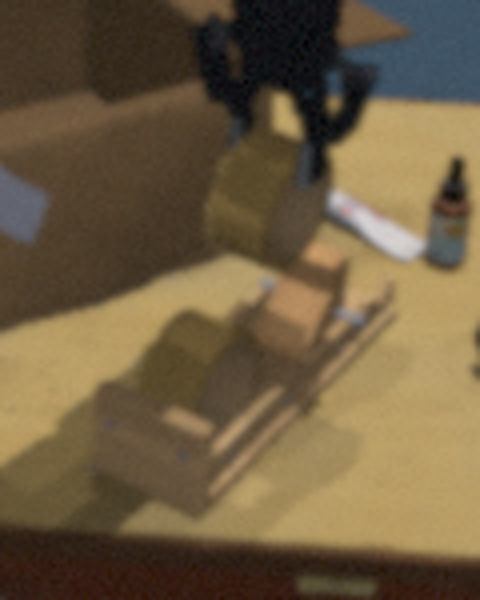

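Emit:
play_rows(steps=[{"wx": 0, "wy": 0, "wz": 0, "x": 0.001, "y": -0.001, "z": 0.04, "jaw": 1}, {"wx": 0, "wy": 0, "wz": 0, "x": 0, "y": 0, "z": 0.03, "jaw": 1}, {"wx": 0, "wy": 0, "wz": 0, "x": 0, "y": 0, "z": 0.015, "jaw": 1}, {"wx": 0, "wy": 0, "wz": 0, "x": 0, "y": 0, "z": 0, "jaw": 1}])

```text
time_s: 18.0
ee_pos: [0.5045, -0.2142, 0.1755]
ee_rot: [2.717, 1.569, 0.004]
wrist_force: [5.1, -2.5, -0.9]
opening: 0.0467
```

Emit:
play_rows(steps=[{"wx": 0, "wy": 0, "wz": 0, "x": 0, "y": 0, "z": 0.006, "jaw": 1}, {"wx": 0, "wy": 0, "wz": 0, "x": 0, "y": 0, "z": 0.005, "jaw": 1}, {"wx": 0, "wy": 0, "wz": 0, "x": 0, "y": 0, "z": 0.004, "jaw": 1}])

```text
time_s: 18.38
ee_pos: [0.5058, -0.2151, 0.1626]
ee_rot: [2.713, 1.566, 0.008]
wrist_force: [10.6, -4.1, 6.6]
opening: 0.0467
```

```bash
python3 plan.py .5041 -.2167 .1517 60.1 1; python3 - <<'E'
from h import *
s=snapshot('scene');overlay(s,[],'s15',240,160,360,280,5)
a=cv2.imread('pics/s15.png')[:,:600];cv2.imwrite('pics/s15.png',a)
E
```

```text
t 18.38 pos [ 0.5058 -0.2151  0.1626] yaw 60.0 dyaw 0.1 q6 -95.0 F [10.6 -4.1  6.6] open 0.0467
{"wx": 0.6, "wy": 0, "wz": -0.1, "x": -0.0022, "y": -0.0008, "z": 0.0109, "jaw": }
```

View pics/s15.png

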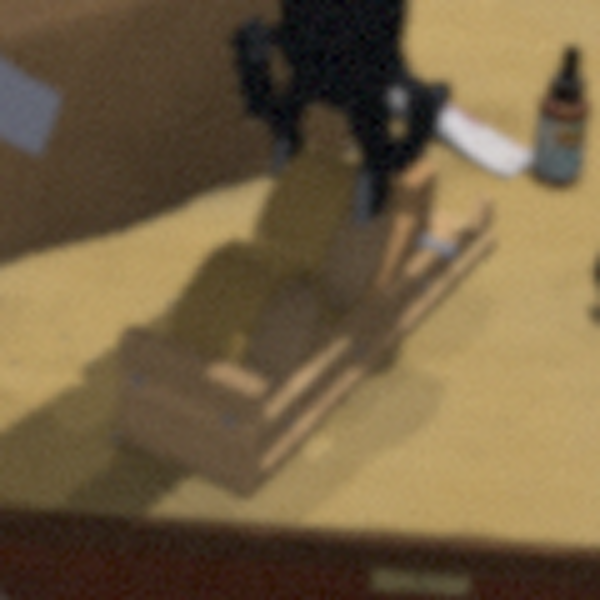

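Emit:
play_rows(steps=[{"wx": 0, "wy": 0, "wz": 0, "x": 0, "y": 0.001, "z": 0.003, "jaw": 1}, {"wx": 0, "wy": 0, "wz": 0, "x": 0, "y": 0, "z": 0.003, "jaw": 1}, {"wx": 0, "wy": 0, "wz": 0, "x": 0, "y": 0, "z": 0, "jaw": 1}])

```text
time_s: 18.8
ee_pos: [0.5063, -0.2155, 0.1561]
ee_rot: [2.714, 1.566, 0.007]
wrist_force: [9.0, -4.5, 3.5]
opening: 0.0463
```

Emit:
play_rows(steps=[{"wx": 0, "wy": 0, "wz": 0, "x": 0, "y": 0, "z": 0.002, "jaw": 1}, {"wx": 0, "wy": 0, "wz": 0, "x": 0, "y": 0, "z": 0.002, "jaw": 1}, {"wx": 0, "wy": 0, "wz": 0, "x": 0, "y": 0, "z": 0, "jaw": 1}])

```text
time_s: 19.18
ee_pos: [0.5064, -0.2156, 0.1524]
ee_rot: [2.713, 1.566, 0.007]
wrist_force: [8.8, -5.1, 4.6]
opening: 0.0465
```

Emit:
play_rows(steps=[{"wx": 0, "wy": 0, "wz": 0, "x": 0, "y": 0, "z": 0.001, "jaw": 1}, {"wx": 0, "wy": 0, "wz": 0, "x": 0, "y": 0, "z": 0, "jaw": 1}])

```text
time_s: 19.42
ee_pos: [0.5064, -0.2157, 0.1515]
ee_rot: [2.713, 1.566, 0.007]
wrist_force: [9.0, -5.5, 4.5]
opening: 0.0466
```

Emit:
play_rows(steps=[{"wx": 0, "wy": 0, "wz": 0, "x": 0, "y": 0, "z": 0, "jaw": 0}, {"wx": 0, "wy": 0, "wz": 0, "x": 0, "y": 0, "z": 0, "jaw": -0.5}, {"wx": 0, "wy": 0, "wz": 0, "x": 0, "y": 0, "z": 0, "jaw": -0.6}, {"wx": 0, "wy": 0, "wz": 0, "x": 0, "y": 0, "z": -0.02, "jaw": -0.6}, {"wx": 0, "wy": 0, "wz": 0, "x": 0, "y": 0, "z": -0.05, "jaw": -0.6}])

```text
time_s: 20.05
ee_pos: [0.5035, -0.2141, 0.2178]
ee_rot: [-2.716, -1.568, 0.004]
wrist_force: [0.5, -0.1, 0.1]
opening: 0.0687
```

Emit:
play_rows(steps=[{"wx": 0, "wy": 0, "wz": 0, "x": 0, "y": 0, "z": -0.04, "jaw": -0.6}, {"wx": 0, "wy": 0, "wz": 0, "x": 0, "y": 0, "z": 0, "jaw": -0.6}])

```text
time_s: 20.3
ee_pos: [0.5049, -0.215, 0.2616]
ee_rot: [2.717, 1.569, 0.003]
wrist_force: [0.1, -0.0, 0.2]
opening: 0.0683
```

```bash
python3 plan.py .5413 -.411 .22 8.6 7; python3 - <<'E'
from h import *
s=snapshot('scene');overlay(s,[],'s16',240,160,360,280,5)
a=cv2.imread('pics/s16.png')[:,:600];cv2.imwrite('pics/s16.png',a)
E
```

```text
t 20.3 pos [ 0.5049 -0.215   0.2616] yaw 60.0 dyaw -51.4 q6 -95.0 F [ 0.1 -0.   0.2] open 0.0683
{"wx": 0, "wy": -0, "wz": 7.3, "x": -0.0217, "y": 0.0185, "z": 0.0060, "jaw": }
{"wx": 0, "wy": -0, "wz": 7.3, "x": -0.0191, "y": 0.0210, "z": 0.0061, "jaw": }
{"wx": 0, "wy": -0, "wz": 7.3, "x": -0.0163, "y": 0.0234, "z": 0.0060, "jaw": }
{"wx": 0, "wy": -0, "wz": 7.3, "x": -0.0132, "y": 0.0252, "z": 0.0061, "jaw": }
{"wx": 0, "wy": -0, "wz": 7.3, "x": -0.0099, "y": 0.0267, "z": 0.0060, "jaw": }
{"wx": 0, "wy": -0, "wz": 7.3, "x": -0.0064, "y": 0.0277, "z": 0.0060, "jaw": }
{"wx": 0, "wy": -0, "wz": 7.3, "x": -0.0029, "y": 0.0283, "z": 0.0061, "jaw": }
```

View pics/s16.png

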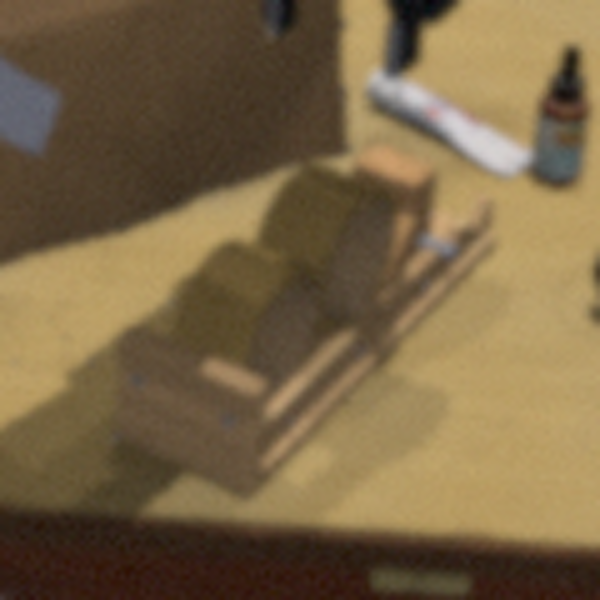

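Emit:
play_rows(steps=[{"wx": 0, "wy": 0, "wz": 7.3, "x": -0.022, "y": 0.018, "z": 0, "jaw": -0.6}, {"wx": 0, "wy": 0, "wz": 7.3, "x": -0.019, "y": 0.021, "z": 0, "jaw": -0.6}, {"wx": 0, "wy": 0, "wz": 7.3, "x": -0.016, "y": 0.023, "z": 0, "jaw": -0.6}, {"wx": 0, "wy": 0, "wz": 7.3, "x": -0.013, "y": 0.025, "z": 0.006, "jaw": -0.6}, {"wx": 0, "wy": 0, "wz": 7.3, "x": -0.01, "y": 0.027, "z": 0.006, "jaw": -0.6}])

```text
time_s: 20.98
ee_pos: [0.5296, -0.3548, 0.2446]
ee_rot: [-3.074, -0.633, 0.003]
wrist_force: [-0.2, -0.3, 0.1]
opening: 0.0685
```

Emit:
play_rows(steps=[{"wx": 0, "wy": 0, "wz": 7.3, "x": -0.006, "y": 0.028, "z": 0.006, "jaw": -0.4}, {"wx": 0, "wy": 0, "wz": 7.3, "x": -0.003, "y": 0.028, "z": 0.006, "jaw": -0.4}, {"wx": 0, "wy": 0, "wz": 0, "x": 0, "y": 0, "z": 0, "jaw": -0.4}])

```text
time_s: 21.35
ee_pos: [0.5397, -0.411, 0.2317]
ee_rot: [-3.129, -0.241, 0.005]
wrist_force: [0.8, 0.3, -0.4]
opening: 0.0597
```

```bash
python3 plan.py .5413 -.411 .10 8.6 3; python3 - <<'E'
from h import *
s=snapshot('top');overlay(s,[],'t17',240,160,340,290,4)
s=snapshot('scene');overlay(s,[],'s17',330,150,420,250,5)
a=cv2.imread('pics/s17.png')[:,:400];b=cv2.imread('pics/t17.png')[:500,:400];cv2.imwrite('pics/s17.png',np.hstack([a,b]))
E
```

```text
t 21.35 pos [ 0.5397 -0.411   0.2317] yaw 8.8 dyaw -0.2 q6 -56.0 F [ 0.8  0.3 -0.4] open 0.0597
{"wx": -0.1, "wy": 0.1, "wz": 0.1, "x": 0.0006, "y": 0.0002, "z": 0.0439, "jaw": }
{"wx": -0.1, "wy": 0.1, "wz": 0.1, "x": 0.0006, "y": 0.0002, "z": 0.0439, "jaw": }
{"wx": -0.1, "wy": 0.1, "wz": 0.1, "x": 0.0005, "y": 0.0001, "z": 0.0439, "jaw": }
```

View pics/s17.png

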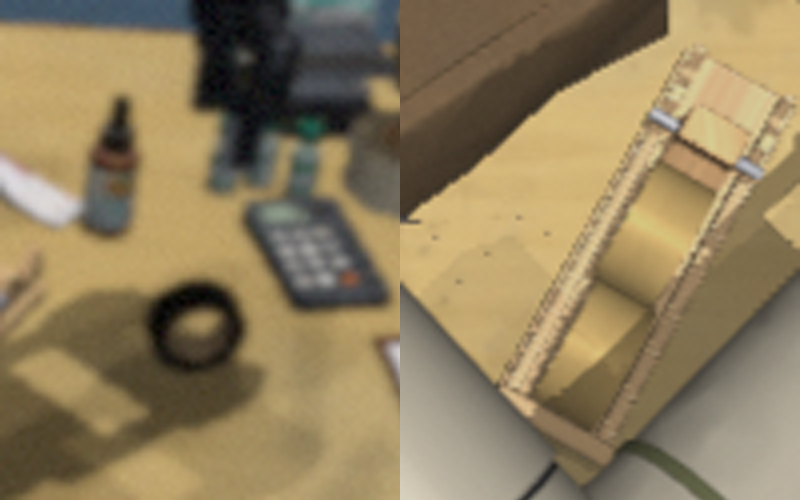

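Emit:
play_rows(steps=[{"wx": -0.2, "wy": 0.3, "wz": 0.2, "x": 0.001, "y": 0, "z": 0.05, "jaw": -0.4}, {"wx": 0, "wy": 0, "wz": 0, "x": 0.001, "y": 0, "z": 0.045, "jaw": -0.4}, {"wx": 0, "wy": 0, "wz": 0, "x": 0, "y": 0, "z": 0.035, "jaw": -0.4}, {"wx": 0, "wy": 0, "wz": 0, "x": 0, "y": 0, "z": 0, "jaw": 0.4}, {"wx": 0, "wy": 0, "wz": 0, "x": 0, "y": 0, "z": 0, "jaw": 0.4}], squeeze=25)

```text
time_s: 22.08
ee_pos: [0.5435, -0.4101, 0.107]
ee_rot: [3.127, 0.24, 0.011]
wrist_force: [-0.1, -0.7, -0.1]
opening: 0.026
```

Emit:
play_rows(steps=[{"wx": 0, "wy": 0, "wz": 0, "x": 0, "y": 0, "z": 0, "jaw": 1}, {"wx": 0, "wy": 0, "wz": 0, "x": 0, "y": 0, "z": 0, "jaw": 1}, {"wx": 0, "wy": 0, "wz": 0, "x": 0, "y": 0, "z": 0, "jaw": 1}])

```text
time_s: 22.45
ee_pos: [0.5434, -0.4105, 0.107]
ee_rot: [3.127, 0.238, 0.012]
wrist_force: [0.1, 1.9, 5.9]
opening: 0.0175
```

```bash
python3 plan.py .5413 -.411 .20 8.6 3; python3 - <<'E'
from h import *
s=snapshot('scene');overlay(s,[],'s18',330,150,420,250,5)
a=cv2.imread('pics/s18.png')[:,:450];cv2.imwrite('pics/s18.png',a)
E
```

```text
t 22.45 pos [ 0.5434 -0.4105  0.107 ] yaw 8.7 dyaw -0.1 q6 -56.0 F [0.1 1.9 5.9] open 0.0175
{"wx": 0.1, "wy": -0.1, "wz": 0, "x": -0.0005, "y": 0.0002, "z": -0.0310, "jaw": }
{"wx": 0.1, "wy": -0.1, "wz": 0, "x": -0.0006, "y": 0.0002, "z": -0.0310, "jaw": }
{"wx": 0.1, "wy": -0.1, "wz": 0, "x": -0.0006, "y": 0.0002, "z": -0.0310, "jaw": }
```

View pics/s18.png

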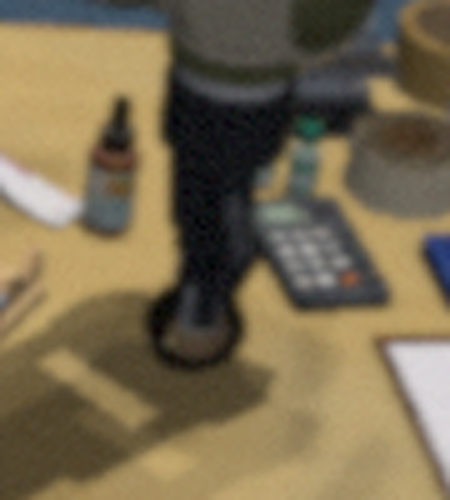

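Emit:
play_rows(steps=[{"wx": 0.3, "wy": -0.3, "wz": 0, "x": 0, "y": 0, "z": -0.03, "jaw": 1}, {"wx": 0, "wy": 0, "wz": 0, "x": 0, "y": 0, "z": -0.06, "jaw": 1}, {"wx": 0, "wy": 0, "wz": 0, "x": 0, "y": 0, "z": -0.06, "jaw": 1}, {"wx": 0, "wy": 0, "wz": 0, "x": 0, "y": 0, "z": -0.01, "jaw": 1}])

```text
time_s: 23.0
ee_pos: [0.5433, -0.4108, 0.2706]
ee_rot: [3.127, 0.238, 0.009]
wrist_force: [-0.1, 0.4, -1.2]
opening: 0.0178
```

```bash
python3 plan.py .4621 -.1926 .26 60.1 7
```

```text
t 23.0 pos [ 0.5433 -0.4108  0.2706] yaw 8.7 dyaw 51.4 q6 -56.0 F [-0.1  0.4 -1.2] open 0.0178
{"wx": 0.1, "wy": -0, "wz": -7.3, "x": -0.0067, "y": -0.0326, "z": 0.0013, "jaw": }
{"wx": 0.1, "wy": -0, "wz": -7.3, "x": -0.0026, "y": -0.0331, "z": 0.0014, "jaw": }
{"wx": 0.1, "wy": -0, "wz": -7.3, "x": 0.0017, "y": -0.0333, "z": 0.0014, "jaw": }
{"wx": 0.1, "wy": -0, "wz": -7.3, "x": 0.0059, "y": -0.0327, "z": 0.0014, "jaw": }
{"wx": 0.1, "wy": -0, "wz": -7.3, "x": 0.0100, "y": -0.0317, "z": 0.0016, "jaw": }
{"wx": 0.1, "wy": -0, "wz": -7.3, "x": 0.0139, "y": -0.0302, "z": 0.0016, "jaw": }
{"wx": 0.1, "wy": -0, "wz": -7.3, "x": 0.0177, "y": -0.0281, "z": 0.0016, "jaw": }
```

Emit:
play_rows(steps=[{"wx": 0.1, "wy": 0, "wz": -7.3, "x": -0.007, "y": -0.033, "z": 0.001, "jaw": 1}, {"wx": 0.1, "wy": 0, "wz": -7.3, "x": -0.003, "y": -0.033, "z": 0.001, "jaw": 1}, {"wx": 0.1, "wy": 0, "wz": -7.3, "x": 0.002, "y": -0.033, "z": 0.001, "jaw": 1}, {"wx": 0.1, "wy": 0, "wz": -7.3, "x": 0.006, "y": -0.033, "z": 0.001, "jaw": 1}, {"wx": 0.1, "wy": 0, "wz": -7.3, "x": 0.01, "y": -0.032, "z": 0.001, "jaw": 1}])

```text
time_s: 23.62
ee_pos: [0.4835, -0.2526, 0.2601]
ee_rot: [-2.887, -1.209, 0.001]
wrist_force: [-0.5, -0.7, 0.1]
opening: 0.0177
```

Emit:
play_rows(steps=[{"wx": 0.1, "wy": 0, "wz": -7.3, "x": 0.014, "y": -0.03, "z": 0.001, "jaw": 1}, {"wx": 0.1, "wy": 0, "wz": -7.3, "x": 0.018, "y": -0.028, "z": 0.001, "jaw": 1}, {"wx": 0, "wy": 0, "wz": 0, "x": 0, "y": 0, "z": 0, "jaw": 1}])

```text
time_s: 24.0
ee_pos: [0.4609, -0.1898, 0.2593]
ee_rot: [-2.709, -1.562, 0.001]
wrist_force: [-0.1, -0.2, -1.2]
opening: 0.0179
```

```bash
python3 plan.py .4621 -.1926 .2 60.1 2; python3 - <<'E'
from h import *
s=snapshot('scene');overlay(s,[],'s19',240,130,360,270,5)
a=cv2.imread('pics/s19.png')[:,:600];cv2.imwrite('pics/s19.png',a[100:])
E
```

```text
t 24.0 pos [ 0.4609 -0.1898  0.2593] yaw 59.9 dyaw 0.2 q6 -96.0 F [-0.1 -0.2 -1.2] open 0.0179
{"wx": -0.4, "wy": -0.2, "wz": -0.1, "x": -0.0011, "y": 0.0016, "z": 0.0296, "jaw": }
{"wx": -0.4, "wy": -0.2, "wz": -0.1, "x": -0.0010, "y": 0.0014, "z": 0.0296, "jaw": }
```

View pics/s19.png

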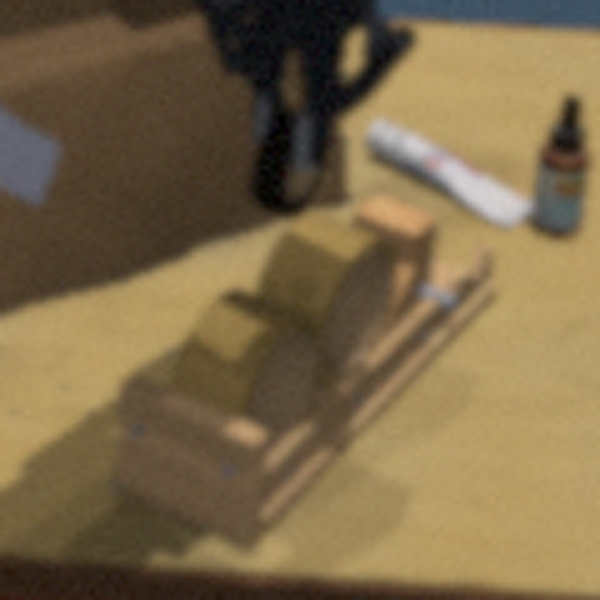

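Emit:
play_rows(steps=[{"wx": -0.8, "wy": -0.4, "wz": -0.2, "x": -0.002, "y": 0.003, "z": 0.03, "jaw": 1}, {"wx": 0, "wy": 0, "wz": 0, "x": 0, "y": 0, "z": 0.02, "jaw": 1}, {"wx": 0, "wy": 0, "wz": 0, "x": 0, "y": 0, "z": 0.006, "jaw": 1}, {"wx": 0, "wy": 0, "wz": 0, "x": 0, "y": 0, "z": 0, "jaw": 1}])

```text
time_s: 24.55
ee_pos: [0.4631, -0.1949, 0.2035]
ee_rot: [2.72, 1.569, 0.001]
wrist_force: [-0.6, -0.1, -0.3]
opening: 0.0177
```

```bash
python3 plan.py .4621 -.1926 .1975 60.1 1; python3 - <<'E'
from h import *
s=snapshot('scene');overlay(s,[],'s20',240,130,360,270,5)
a=cv2.imread('pics/s20.png')[:,:600];cv2.imwrite('pics/s20.png',a[100:])
E
```

```text
t 24.55 pos [ 0.4631 -0.1949  0.2035] yaw 60.0 dyaw 0.1 q6 -96.0 F [-0.6 -0.1 -0.3] open 0.0177
{"wx": 0.1, "wy": 0, "wz": -0.1, "x": 0.0015, "y": -0.0020, "z": 0.0060, "jaw": }
```

View pics/s20.png

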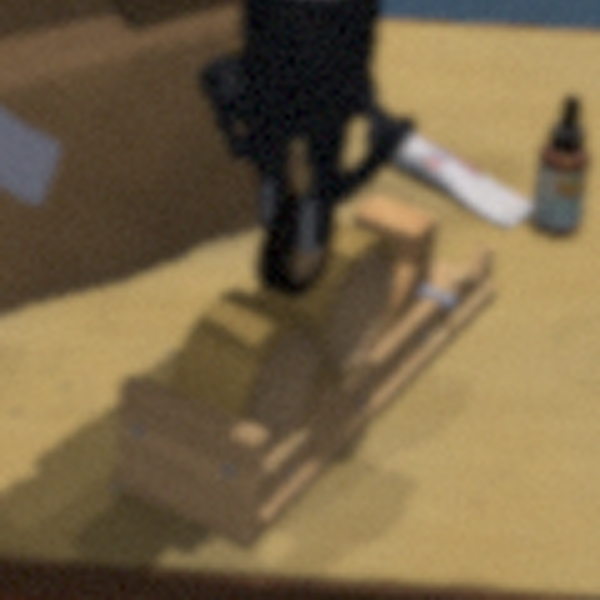

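Emit:
play_rows(steps=[{"wx": 0, "wy": 0, "wz": 0, "x": 0.001, "y": -0.002, "z": 0.002, "jaw": 1}, {"wx": 0, "wy": 0, "wz": 0, "x": 0, "y": 0, "z": 0.002, "jaw": 1}, {"wx": 0, "wy": 0, "wz": 0, "x": 0, "y": 0, "z": 0.001, "jaw": 1}, {"wx": 0, "wy": 0, "wz": 0, "x": 0, "y": 0, "z": 0, "jaw": 1}])

```text
time_s: 25.1
ee_pos: [0.4617, -0.1925, 0.1984]
ee_rot: [2.719, 1.57, 0.001]
wrist_force: [0.6, 0.4, -1.1]
opening: 0.0176
```

Emit:
play_rows(steps=[{"wx": 0, "wy": 0, "wz": 0, "x": 0, "y": 0, "z": 0.002, "jaw": 1}, {"wx": 0, "wy": 0, "wz": 0, "x": 0, "y": 0, "z": 0, "jaw": 1}])

```text
time_s: 25.35
ee_pos: [0.4626, -0.193, 0.1975]
ee_rot: [2.716, 1.568, 0.004]
wrist_force: [1.6, -0.6, 5.5]
opening: 0.0179
```

Emit:
play_rows(steps=[{"wx": 0, "wy": 0, "wz": 0, "x": 0, "y": 0, "z": 0, "jaw": 0.4}, {"wx": 0, "wy": 0, "wz": 0, "x": 0, "y": 0, "z": 0, "jaw": 0.2}, {"wx": 0, "wy": 0, "wz": 0, "x": 0, "y": 0, "z": 0, "jaw": 0}, {"wx": 0, "wy": 0, "wz": 0, "x": 0, "y": 0, "z": -0.01, "jaw": 0}, {"wx": 0, "wy": 0, "wz": 0, "x": 0, "y": 0, "z": -0.04, "jaw": 0}])

```text
time_s: 25.98
ee_pos: [0.461, -0.1921, 0.2461]
ee_rot: [-2.719, -1.57, 0.002]
wrist_force: [0.4, -0.3, 1.0]
opening: 0.0426
```

Emit:
play_rows(steps=[{"wx": 0, "wy": 0, "wz": 0, "x": 0, "y": 0, "z": -0.05, "jaw": 0}, {"wx": 0, "wy": 0, "wz": 0, "x": 0, "y": 0, "z": -0.03, "jaw": 0}])

```text
time_s: 26.22
ee_pos: [0.4616, -0.1923, 0.3296]
ee_rot: [2.716, 1.568, 0.003]
wrist_force: [0.5, -0.4, -0.0]
opening: 0.0427
```

```bash
python3 plan.py .40 .01 .32 30 5; python3 - <<'E'
from h import *
s=snapshot('scene');overlay(s,[],'s21',240,130,360,270,5)
a=cv2.imread('pics/s21.png')[:,:600];cv2.imwrite('pics/s21.png',a[100:])
E
```

```text
t 26.23 pos [ 0.4616 -0.1923  0.3296] yaw 60.0 dyaw -30.0 q6 -96.0 F [ 0.5 -0.4 -0. ] open 0.0427
{"wx": 0.1, "wy": -0, "wz": 6, "x": 0.0289, "y": -0.0309, "z": 0.0017, "jaw": }
{"wx": 0.1, "wy": -0, "wz": 6, "x": 0.0255, "y": -0.0337, "z": 0.0018, "jaw": }
{"wx": 0.1, "wy": -0, "wz": 6, "x": 0.0218, "y": -0.0363, "z": 0.0018, "jaw": }
{"wx": 0.1, "wy": -0, "wz": 6, "x": 0.0180, "y": -0.0383, "z": 0.0019, "jaw": }
{"wx": 0.1, "wy": -0, "wz": 6, "x": 0.0138, "y": -0.0399, "z": 0.0020, "jaw": }
```

View pics/s21.png

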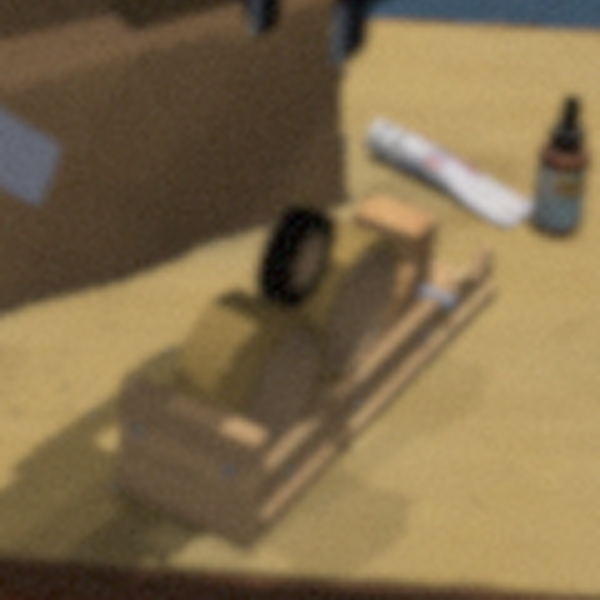

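Black roll sits in the valley. I'll back off to the left for an unobstructed top view.

Emit:
play_rows(steps=[{"wx": 0, "wy": 0, "wz": 6, "x": 0.029, "y": -0.031, "z": 0, "jaw": 0}, {"wx": 0, "wy": 0, "wz": 6, "x": 0.025, "y": -0.034, "z": 0, "jaw": 0}, {"wx": 0, "wy": 0, "wz": 6, "x": 0.022, "y": -0.036, "z": 0, "jaw": 0}, {"wx": 0, "wy": 0, "wz": 6, "x": 0.018, "y": -0.038, "z": 0, "jaw": 0}, {"wx": 0, "wy": 0, "wz": 6, "x": 0.014, "y": -0.04, "z": 0, "jaw": 0}])

```text
time_s: 26.9
ee_pos: [0.3994, 0.011, 0.3265]
ee_rot: [3.034, 0.807, 0.003]
wrist_force: [0.3, 0.3, -1.0]
opening: 0.0428
```

```bash
python3 - <<'E'
import rollfit as rf
from rollfit import *
c=np.load('cradle.npy')
s=snapshot('top')
W=T(c,[0,-.088,0]);L=chock_lines([W[0],W[1],c[2]],.012)
rf.Z0=.012
for y in (.0865,-.009): 
    W=T(c,[0,y,0]);L+=lines([W[0],W[1],c[2]],.0475,.024)
rf.Z0=.0905; W=T(c,[0,.039,0]);L+=lines([W[0],W[1],c[2]],.0295,.0095)
overlay(s,L,'t22',240,160,340,290,4)
overlay(snapshot('scene'),L,'s22',250,170,350,270,4)
print(get_state()['wrist_force'])
for n in("top","scene"):
    s=snapshot(n)
    for q in("dropper_bottle","small_box_1","glue_tube"):
        for d in spot_in(s,q)[:1]: print(n,q,d['score'],w(s,d['at']).round(3))
E
```

```text
[ 0.5474604  -0.38085593  1.10474118]
top dropper_bottle 0.72 [ 0.686 -0.359  0.059]
top small_box_1 0.89 [0.718 0.235 0.038]
top glue_tube 0.92 [ 0.726 -0.309  0.013]
scene dropper_bottle 0.69 [ 0.683 -0.368  0.051]
scene small_box_1 0.76 [0.706 0.23  0.033]
scene glue_tube 0.7 [ 0.73  -0.301  0.015]
```

View pics/t22.png

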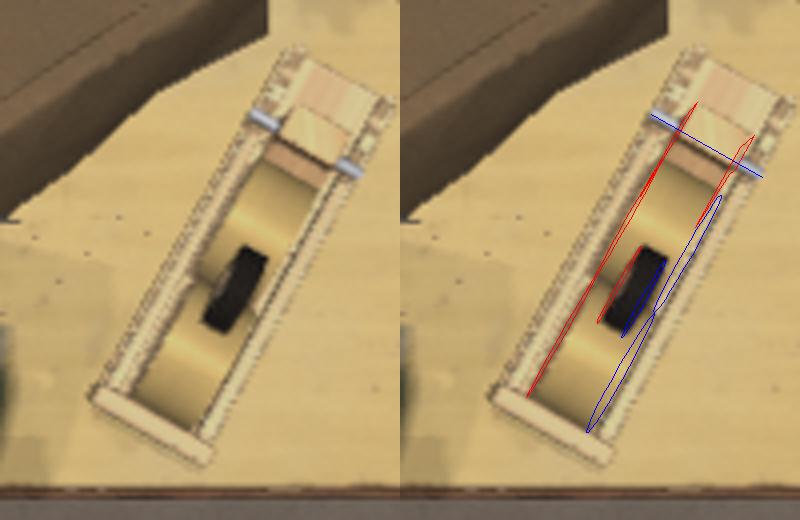

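View pics/s22.png

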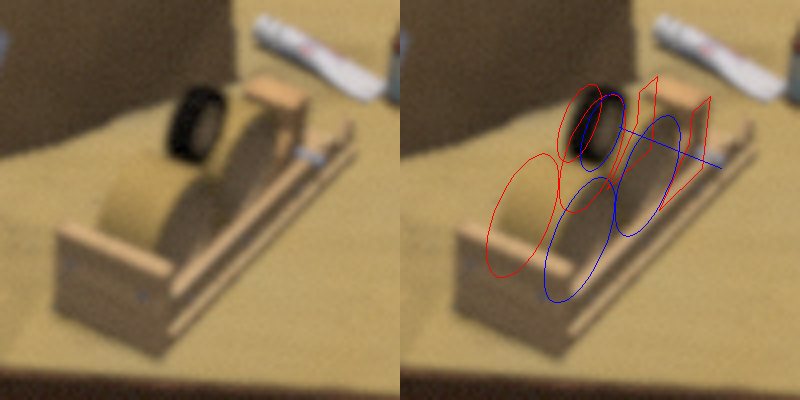

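```bash
python3 - <<'E'
import rollfit as rf
from rollfit import *
c=np.load('cradle.npy')
s=snapshot('top'); rf.Z0=.0905; W=T(c,[0,.039,0]);
overlay(s,lines([W[0],W[1],c[2]],.0295,.0095),'t23',280,210,320,250,10)
im=np.asarray(s['img'])[210:250,280:320].astype(int); m=(im.max(2)<75).astype(np.uint8)
cn=max(cv2.findContours(m,cv2.RETR_EXTERNAL,cv2.CHAIN_APPROX_NONE)[0],key=cv2.contourArea)
print(cv2.minAreaRect(cn),m.sum())
a=proj(s,T([W[0],W[1],c[2]],[0,-.03,.12]));b=proj(s,T([W[0],W[1],c[2]],[0,.03,.12])); print('centre',(a+b)/2-[280,210],'dir',np.degrees(np.arctan2(*(b-a)[::-1])))
E
```

```text
((18.53302001953125, 22.240564346313477), (7.964543342590332, 21.659671783447266), 29.05460548400879) 161
centre [17.37046965 22.48452306] dir 119.43025269623226
```

View pics/t23.png

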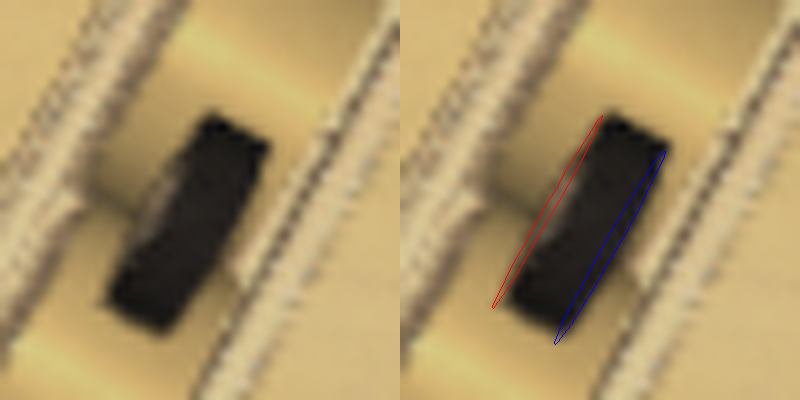

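```bash
python3 -c "
from h import *
print(finish_job())"
```

```text
the job is handed in; nothing more can be done
None
```

The cradle is stocked and the job is handed in at about 27 s on the robot's clock, against the 102 s limit. The hand-in gives no verdict, so what follows rests on my own last checks.

- **Chock:** It went in first, slope towards the stop. The top picture shows it matching the model of the seated pose, pin in the notches nearer the stop, and light contact was felt when it reached the floor.
- **Wide rolls:** Both stand on edge. The first settled about 5 mm short of the stop, and setting the second one down pushed it up snug; that contact read about 10 N sideways. In the last top picture both match the seated outlines, y about 86 and -9 mm in the cradle. I judged that by eye and did not fit it numerically.
- **Black roll:** It rests in the valley with its axis in line with the cradle's x axis to within about 1 degree. It lies about 1 pixel (3 mm) from the nominal place. Touch-down came at a centre height of about 120 mm.
- **Bystanders:** The networks find the bottle, small carton and glue tube where they were at the start, to within 8 mm or less, which is near their own scatter.
- **Gripper:** It stands well clear of everything.

One check disagreed slightly: in the scene camera all the model outlines sit about 2 pixels off in the same direction. I took this as calibration error between the cameras, since the top camera fits.

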